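# Set the offset gauge by six clicks and lock it

### The job

The blue offset gauge stands locked at its zero. Pull its black knob up to unlock it, turn the knob clockwise (seen from above) by exactly six clicks without ever going past the sixth, then press it fully down again to lock it and let go. The knob has slack, different each time, so count the clicks you feel rather than the angle; be gentle with it, and leave the loose things on the table where they are.

Things in the scene. Friction and masses are not known exactly. Their poses are not given: they have to be found in the camera images.
- gauge: offset gauge, fixed: blue case 70 x 80 mm on a dark foot 78 x 88 mm, knob in the middle of its top, steel pin in front. Origin on the knob's vertical axis, 3 mm above the table; x to its back, z up. Case top 53 mm above the table, aluminium ring (54 mm across) on it to 59 mm. Keep the arm clear of the frame's tall post (40 mm square) before the table, 0.26 m ahead and 0.12 m left of the robot's base axis.
- knob_top (a point): centre of the flat top of the black knob when it is down; this point neither turns nor rises with the knob. The knob is round, 36 mm across, ribbed, without a mark, from 61 to 91 mm above the table when down, 10 mm higher when pulled up; on it lies an aluminium cap 25 mm across and 1.5 mm high, on which to press (gently: under 35 N).
- lift (a joint): how far the knob is pulled up, m: 0 = down, locked (it cannot be turned); 0.010 = fully up against a stop, free to turn (free from 0.006 on). About 5 N moves it up or down and it stays where it is left. Going down, it drops into place only when the screw rests in a notch.
- stop_pin (a joint): steel pin (10 mm across) in the front of the case, driven by the knob's screw: how far it stands out of its zero, m; 0 at the start, +0.00002 (0.02 mm) a click, too fine to be read from this noisy number. The knob has slack on the screw: it may idle for more than a click before it first bites.
- dial: aluminium ring under the knob, origin on the knob's axis at 53 mm. Clicks are 18 degrees apart. Turning takes 0.3 to 0.45 N m just after each notch, falling to nothing about half-way to the next, where the screw jumps ahead by itself into that notch (the click); the knob then idles a little before it bites again. Let go on the way up, the screw springs back to its last notch.
- ok_stamp: bystander: wooden hand stamp, 27 x 40 mm, 74 mm high, standing loose; origin under its centre.
- plug_gauge: bystander: plug gauge, a black grip with steel ends, 113 mm long, 22 mm thick, lying loose; origin under its centre.
- tape_roll: bystander: roll of white tape, 59 mm across, 24 mm high, lying loose; origin under its centre.

How it is judged (in metres and radians):
On the way, in this order (a step that is already met when the one before it is completed fails the run):
1. the knob is pulled up before it has turned a click (value of joint lift above 0.006 m and value of joint stop_pin below 1e-05 m), for 0.1 s.
2. the knob, still up, has been turned out by six clicks and rests there (value of joint stop_pin between 0.000112 and 0.000128 m and value of joint lift above 0.006 m), for 0.2 s.
3. the knob is pressed fully down at six clicks (value of joint stop_pin between 0.000112 and 0.000128 m and value of joint lift below 0.0012 m), for 0.2 s.
At the end, for the whole second after the job is handed in: The stop pin stands six clicks out (0.12 mm, within 0.008 mm), the knob is pressed down to within 1.2 mm of its lower stop, and the robot has let go (all of step 3); the robot touches nothing.
It fails at once if the setting ran past the sixth click (value of joint stop_pin above 0.000133 m).
It fails at once if the top of the knob was pressed with more than 35 N (contact force between the fingers and knob_c1 above 35 N).
It fails at once if a loose thing was moved by more than 20 mm (distance of any of ok_stamp, plug_gauge, tape_roll from where it was at the start of the episode above 0.02 m).
It also fails if it takes over 72 s, if anything falls off the work surface, if the arm or the gripper's body presses on something with over 40 N, if the wrist force passes 120 N, or if a joint passes its speed limit or range.

### The arm

A 6-joint arm with a two-finger parallel gripper is mounted at the origin on a cart in front of the work surface, level with it; the furniture and walls round the work are solid. World frame = base frame: x ahead of the robot, y to its left, z up, the work surface at z = 0. Lengths are in mm, angles in rad, forces in N, time in s.
With the tool pointing down it reaches from about 350 to 975 mm from the base axis. Payload 7.1 kg.
Tool frame: the origin (TCP) lies between the finger pads; the fingertips stand 8 mm ahead of it and the grasp point (between the pads) lies 11 mm behind it; x points along the fingers, y is the direction in which the jaws open and shut, and the axes are right-handed (so a half turn about x gives the same grasp; the last joint's range is limited). The gripper opens to 88 mm and grips with 3 to 60 N. Pads are 20 mm wide; open, the fingers measure 115 mm over their backs; the gripper's body (75 mm by 178 mm) begins 61 mm behind the grasp point.
Start: joints at [1.197, 0.423, 1.63, -0, 1.089, -0.019], TCP at [217.095, 586.067, 230.675] pointing down, gripper open.
Joint ranges: [-3, 3], [-0.9, 2.11], [0.09, 2.58], [-1.31, 4.45], [0.11, 2.69], [-2.54, 2.54]. Speed limits (rad/s): [2.39, 2.39, 3.01, 3.14, 3.14, 3.14].

### API

Orientations are given as a rotation vector (axis times angle).
In Python, from workcell import ctrl gives the robot as it stands.
- The arm moves only by the tool apply_moves, never from a script. Its argument "increments" is a list of rows, each an object with "gripper": the opening in per cent of the stroke, from 0 (shut) to 100 (fully open); "delta_pos": the shift along the tool's x, y, z in cm, a list of three; "dr": the turn, a rotation vector about the tool's x, y, z in rad, a list of three. In form: [{"gripper": gripper, "delta_pos": [dx, dy, dz], "dr": [ax, ay, az]}, ...]. A call has exactly 5 rows; each row shifts and turns the commanded pose from where the row before left it, along the tool's axes as they then stand; what a row does not reach is not made up. A row lasts 1/12 s, in which the tool goes at most 41.7 mm and 7.16 degrees, less where a joint would pass 70% of its speed; a pose out of reach is approached as far as the arm can. A call with a gripper value outside its range is refused whole. The fingers move at their own pace and stop on an object; the grip force is fixed at half the most. Time passes only in rows, so rows that do not move let the fingers close, or fill a call up. It gives the time, the measured TCP pose, the force and the opening at its end, in the units of the state.
- ctrl.get_obs(): the state, without advancing time (a new reading comes with each control period).
- ctrl.get_image(name): name is "scene" or "top"; returns a dict with "img" (480x640x3 uint8, red, green, blue), "range_z" (480x640 float32, mm along the optical axis (not along the pixel's ray), 0 where there is no reading), "mtx" (3x3 intrinsics, pixels), "rvec" (rotation vector, rad) and "tvec" (3), from world to camera coordinates, as OpenCV has them. Camera axes: x right, y down, z forward; pixel columns grow to the right and rows downward; lengths in mm; the calibration is good to about 2 mm. A picture is of the moment at which its call begins.
- ctrl.close_job(): hands the job in, once; it reports no verdict.
The state is a dict: "t": time; "qpos": joint angles; "qvel": joint speeds; "joint_torque": joint torques, N m; "ee_pos": TCP position; "orientation": TCP orientation; "ft_force": force on the tool from outside, world axes, zero at the start; "moment": the same for the moment, N m; "width": finger opening in mm.
Only numpy, scipy, OpenCV 4.12 (cv2) and the standard library are available. Lean on these libraries where they do the work, as an engineer would, in place of code of your own. Each camera call takes 0.05 s, during which the arm holds its last target. There are 200 camera calls.

## Working session

There is one attempt and no reset: what is moved stays moved. The work goes in short steps, Python scripts to look and compute and a tool call to move; the robot and the scene stay as the last step left them, time stands still between calls to the robot, and variables do not carry over. Pictures are saved under pics/ and viewed, about 8 in all and at most 12, crops included, and the job is handed in when it is done.

Besides the shell and the picture viewer there is one more tool, called after "Request:" as name(argument=value, ...) on one line, values as JSON. apply_moves: Moves the arm, as the interface text tells. Its arguments: {"type":"object","properties":{"increments":{"type":"array","items":{"type":"object","properties":{"gripper":{"type":"number"},"delta_pos":{"type":"array","items":{"type":"number"}},"dr":{"type":"array","items":{"type":"number"}}}}}},"required":["increments"]}

```bash
mkdir -p pics; ls; python3 - <<'E'
from workcell import ctrl
import cv2,numpy as np
o=ctrl.get_obs();print(o)
for n in("scene","top"):
    d=ctrl.get_image(n);cv2.imwrite(f"pics/{n}1.png",d["img"][...,::-1]);np.savez(f"{n}1.npz",**d);print(d["mtx"],d["rvec"],d["tvec"])
E
```

```text
pics
{'t': 0.0, 'qpos': array([ 1.19698419e+00,  4.23822442e-01,  1.63067225e+00, -1.07070653e-06,
        1.08859772e+00, -1.90315351e-02]), 'qvel': array([-0.00029365,  0.0009271 ,  0.00124209,  0.00050262, -0.00046004,
        0.00028642]), 'joint_torque': array([ 2.09303631e-03, -5.44646966e+01, -2.73653966e+01,  6.45476324e-02,
        2.29687616e-02, -9.30747183e-05]), 'ee_pos': array([216.91480276, 585.58099055, 229.92015028]), 'orientation': array([ 0.27722995,  1.55310292, -0.27955081]), 'ft_force': array([ 0.4162199,  0.4875876, -0.4647706]), 'moment': array([0.02502845, 0.01034095, 0.03343396]), 'width': 87.56538818768568}
[[521.33555066   0.         333.17529589]
 [  0.         521.33555066 235.0941943 ]
 [  0.           0.           1.        ]] [ 2.24328232 -0.9697272   0.36175848] [-374.9897951   191.9719267   774.11642895]
[[603.93673333   0.         325.96117968]
 [  0.         603.93673333 245.39615652]
 [  0.           0.           1.        ]] [ 1.94886125 -2.27336972  0.22914122] [-71.60905158 425.12744237 838.17582765]
```

View pics/scene1.png

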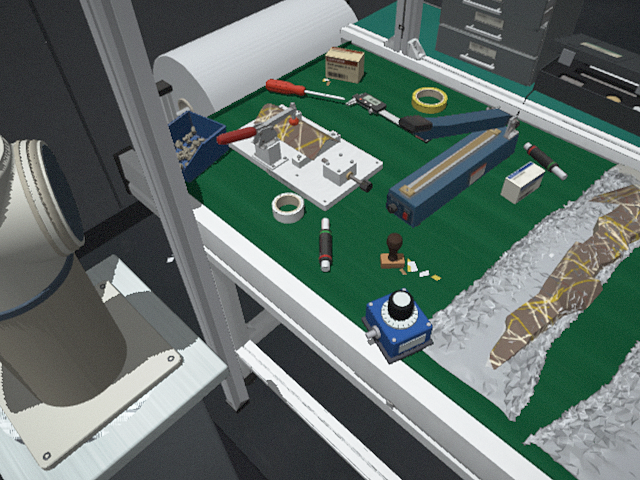

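View pics/top1.png

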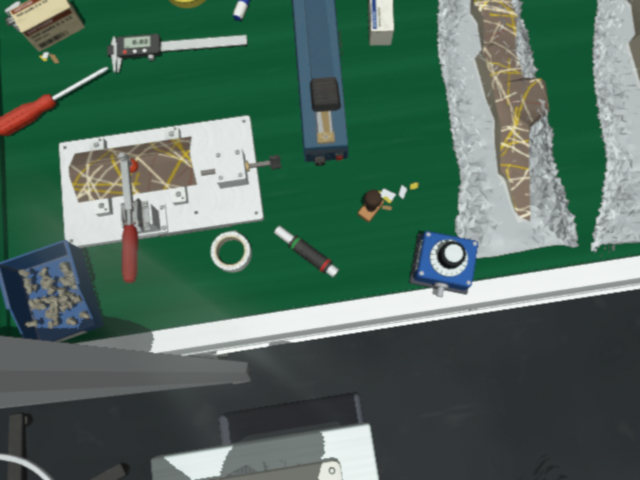

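Scene view: knob cap at about (401,298), gauge at (398,322), stamp at (393,252). Top view: knob at about (453,252), pin at (440,290), stamp at (371,203), plug gauge at (306,251), tape at (230,252). Next I locate the knob from depth.

```bash
cat > h.py <<'E'
import numpy as np,cv2
def cloud(d):
    R=cv2.Rodrigues(d["rvec"])[0]; v,u=np.mgrid[0:480,0:640]; z=d["range_z"]
    p=np.stack([(u-d["mtx"][0,2])/d["mtx"][0,0]*z,(v-d["mtx"][1,2])/d["mtx"][1,1]*z,z],-1)
    w=(p-d["tvec"].ravel())@R; w[z==0]=np.nan; return w
E
python3 - <<'E'
from h import *
for n,(u,v),r in(("scene",(401,298),60),("top",(453,252),50)):
    d=np.load(n+"1.npz");w=cloud(d);print(n,w[v,u])
    s=w[v-r:v+r,u-r:u+r].reshape(-1,3); im=d["img"][v-r:v+r,u-r:u+r].reshape(-1,3).astype(int)
    near=np.hypot(*(s-w[v,u])[:,:2].T)<40
    k=near&(s[:,2]>86)&(s[:,2]<100); c,rad=cv2.minEnclosingCircle(s[k,:2].astype(np.float32)); print("knob top",k.sum(),s[k].mean(0),np.median(s[k,2]),c,rad)
    k2=near&(s[:,2]>89)&(im.min(1)>150);print("cap",k2.sum(),s[k2].mean(0), cv2.minEnclosingCircle(s[k2,:2].astype(np.float32)))
    b=(im[:,2]>im[:,0]+60)&(s[:,2]>48)&(s[:,2]<58); print("case top",b.sum(),cv2.minAreaRect(s[b,:2].astype(np.float32)))
    st={"scene":(393,243),"top":(371,200)}[n]; print("stamp",w[st[1],st[0]])
E
```

```text
scene [ 362.5857915  -306.38731755   91.73794558]
knob top 436 [ 359.47931811 -309.26605725   90.78007526] 91.02566639129003 (361.0483703613281, -308.4848937988281) 18.477092742919922
cap 201 [ 361.76611231 -307.32325408   91.94007087] ((362.6667785644531, -307.2566833496094), 13.327272415161133)
case top 993 ((360.8055114746094, -308.35638427734375), (80.14984893798828, 69.6811294555664), 69.8075180053711)
stamp [ 454.06900795 -220.30685743   65.93432372]
top [ 363.20430612 -305.46541861   92.23464774]
knob top 530 [ 361.4607267  -304.21779188   91.24172942] 91.29771936403418 (361.8074951171875, -305.0175476074219) 18.498151779174805
cap 244 [ 362.0467173  -305.72471026   92.38764547] ((362.42095947265625, -306.15277099609375), 12.823336601257324)
case top 1385 ((361.9611511230469, -305.3453369140625), (79.14275360107422, 70.33183288574219), 69.57905578613281)
stamp [ 460.46476717 -209.50454041   67.23970891]
```

```bash
python3 - <<'E'
from h import *
d0={}
for n in("scene","top"):
    d=np.load(n+"1.npz");w=cloud(d)
    P=np.array([[0,0,0],[217,586,230],[260,120,0],[260,120,500],[260,120,900],[361,-306,91]],float)
    print(n,cv2.projectPoints(P,d["rvec"],d["tvec"],d["mtx"],None)[0].reshape(-1,2).round())
    R=cv2.Rodrigues(d["rvec"])[0];print("cam",-R.T@d["tvec"].ravel())
    f=w.reshape(-1,3); k=(abs(f[:,0]-260)<40)&(abs(f[:,1]-120)<40); 
    if k.any(): print("post",k.sum(),f[k].min(0),f[k].max(0),np.histogram(f[k,2],10))
    k=(np.hypot(f[:,0],f[:,1])<750)&(f[:,2]>110)
    for z in range(100,1200,100):
        m=k&(f[:,2]>z)&(f[:,2]<z+100)
        if m.sum()>30: print(z,m.sum(),f[m].min(0).round(),f[m].max(0).round(),np.median(f[m],0).round())
E
```

```text
scene [[  81.  364.]
 [ -15.   34.]
 [ 178.  229.]
 [  76.  -73.]
 [-198. -886.]
 [ 400.  299.]]
cam [ -10.31705803 -532.59787906  702.11100987]
post 15203 [ 220.00950581   80.0029942  -761.00742341] [299.90034325 159.86799751 432.05851651] (array([ 726,  416,  350,  736,  923, 1321, 1747, 2103, 2934, 3947]), array([-761.00742341, -641.70082942, -522.39423543, -403.08764143,
       -283.78104744, -164.47445345,  -45.16785946,   74.13873454,
        193.44532853,  312.75192252,  432.05851651]))
100 8630 [ -69. -188.  110.] [733. 139. 200.] [ 35. -61. 156.]
200 8704 [ -46. -180.  200.] [591. 139. 300.] [ 38. -66. 246.]
300 10640 [ -4. -92. 300.] [287. 142. 400.] [ 66. -52. 348.]
400 1002 [240.  90. 400.] [286. 140. 432.] [251.  98. 413.]
top [[   274.    552.]
 [  -318.    486.]
 [   170.    376.]
 [   -27.    381.]
 [-20072.    903.]
 [   454.    254.]]
cam [ 230.13058798 -113.33415963  906.97033982]
post 11994 [ 220.05348249   80.14113089 -761.07323148] [299.97587974 159.94433937 515.51755872] (array([ 573,  159,  202,  280,  385,  872,  859, 1402, 2553, 4709]), array([-761.07323148, -633.41415246, -505.75507344, -378.09599442,
       -250.4369154 , -122.77783638,    4.88124264,  132.54032166,
        260.19940068,  387.8584797 ,  515.51755872]))
100 3535 [ 240. -184.  110.] [733. 141. 200.] [494.  98. 153.]
200 2356 [ 240. -177.  200.] [599. 141. 300.] [279.  97. 225.]
300 2265 [240.  94. 300.] [286. 142. 400.] [265.  99. 357.]
400 3989 [240.  94. 400.] [286. 142. 500.] [265.  99. 457.]
500 375 [241.  94. 500.] [286. 102. 516.] [251.  97. 505.]
```

```bash
python3 - <<'E'
from workcell import ctrl
from scipy.spatial.transform import Rotation as R
o=ctrl.get_obs();r=R.from_rotvec(o["orientation"]).as_matrix();print(o['t'],r.round(3))
import numpy as np
a=o["qpos"][0];print(np.arctan2(o["ee_pos"][1],o["ee_pos"][0]),np.cos(a),np.sin(a), np.arctan2(r[1,1],r[0,1]),np.arctan2(r[1,2],r[0,2]))
E
```

```text
0.1 [[-0.     0.347  0.938]
 [-0.001  0.938 -0.347]
 [-1.    -0.001 -0.   ]]
1.2160444143995373 0.3651658344469581 0.930942486597672 1.2159777520436317 -0.3548186181901582
```

Request:
apply_moves(increments=[{"gripper": 100, "delta_pos": [-3, 0, 0], "dr": [0, 0, 0]}, {"gripper": 100, "delta_pos": [-3, 0, 0], "dr": [0, 0, 0]}, {"gripper": 100, "delta_pos": [-3, 0, 0], "dr": [0, 0, 0]}, {"gripper": 100, "delta_pos": [-3, 0, 0], "dr": [0, 0, 0]}, {"gripper": 100, "delta_pos": [-3, 0, 0], "dr": [0, 0, 0]}])

```text
t: 0.52
ee_pos: [216.9, 585.6, 381.7]
orientation: [0.278, 1.553, -0.279]
ft_force: [0.5, 0.7, 0.1]
width: 87.8
```

```bash
python3 -c "
from workcell import ctrl
print(repr(ctrl.get_obs()['qpos'].round(4)))"
```

```text
array([ 1.197 ,  0.2942,  1.4672, -0.    ,  1.3811, -0.019 ])
```

Request:
apply_moves(increments=[{"gripper": 100, "delta_pos": [0, -3, 0], "dr": [0, 0, 0]}, {"gripper": 100, "delta_pos": [0, -3, 0], "dr": [0, 0, 0]}, {"gripper": 100, "delta_pos": [0, -3, 0], "dr": [0, 0, 0]}, {"gripper": 100, "delta_pos": [0, -3, 0], "dr": [0, 0, 0]}, {"gripper": 100, "delta_pos": [0, -3, 0], "dr": [0, 0, 0]}])

```text
t: 0.93
ee_pos: [164.4, 443.8, 380.2]
orientation: [0.278, 1.553, -0.279]
ft_force: [0.3, 0.1, 0.4]
width: 88.1
```

```bash
python3 -c "
from workcell import ctrl
o=ctrl.get_obs();print(repr(o['qpos'].round(4)),o['ee_pos'])"
```

```text
array([ 1.1909,  0.039 ,  1.7779, -0.    ,  1.3256, -0.025 ]) [164.38785138 443.78551022 380.16240192]
```

Request:
apply_moves(increments=[{"gripper": 100, "delta_pos": [-0.6, 0, 0], "dr": [-0.12, 0, 0]}, {"gripper": 100, "delta_pos": [-0.6, 0, 0], "dr": [-0.12, 0, 0]}, {"gripper": 100, "delta_pos": [-0.6, 0, 0], "dr": [-0.12, 0, 0]}, {"gripper": 100, "delta_pos": [-0.6, 0, 0], "dr": [-0.12, 0, 0]}, {"gripper": 100, "delta_pos": [-0.6, 0, 0], "dr": [-0.12, 0, 0]}])

```text
t: 1.35
ee_pos: [164.9, 445.1, 410.7]
orientation: [-0.197, 1.562, 0.197]
ft_force: [0.2, -0.3, -0.7]
width: 87.9
```

Request:
apply_moves(increments=[{"gripper": 100, "delta_pos": [-0.6, 0, 0], "dr": [-0.12, 0, 0]}, {"gripper": 100, "delta_pos": [-0.6, 0, 0], "dr": [-0.12, 0, 0]}, {"gripper": 100, "delta_pos": [-0.6, 0, 0], "dr": [-0.12, 0, 0]}, {"gripper": 100, "delta_pos": [-0.6, 0, 0], "dr": [-0.12, 0, 0]}, {"gripper": 100, "delta_pos": [-0.6, 0, 0], "dr": [-0.12, 0, 0]}])

```text
t: 1.77
ee_pos: [164.9, 445.2, 440.6]
orientation: [-0.665, 1.467, 0.664]
ft_force: [1.0, -0.2, -0.6]
width: 87.9
```

Request:
apply_moves(increments=[{"gripper": 100, "delta_pos": [-0.6, 0, 0], "dr": [-0.12, 0, 0]}, {"gripper": 100, "delta_pos": [-0.6, 0, 0], "dr": [-0.12, 0, 0]}, {"gripper": 100, "delta_pos": [-0.6, 0, 0], "dr": [-0.12, 0, 0]}, {"gripper": 100, "delta_pos": [0, 0, -2], "dr": [0, 0, 0]}, {"gripper": 100, "delta_pos": [0, 0, -3], "dr": [0, 0, 0]}])

```text
t: 2.18
ee_pos: [147.4, 399.3, 458.1]
orientation: [-0.937, 1.361, 0.936]
ft_force: [-0.3, -0.2, 0.9]
width: 88.2
```

```bash
cat > s.py <<'E'
from workcell import ctrl
from scipy.spatial.transform import Rotation as R
import numpy as np
o=ctrl.get_obs();r=R.from_rotvec(o["orientation"]).as_matrix();p=o["ee_pos"]
print(o['t'],o['qpos'].round(3),p.round(1),"r",np.hypot(p[0],p[1]).round(1),"az",np.arctan2(p[1],p[0]).round(3),"zdir",np.arctan2(r[1,2],r[0,2]).round(4),"x",r[:,0].round(3),"F",o['ft_force'].round(1),"M",o['moment'].round(3),"w",o['width'])
E
python3 s.py
```

```text
2.1833 [ 1.189 -0.093  1.738 -0.     1.497 -1.587] [147.4 399.3 458.1] r 425.7 az 1.217 zdir 1.2058 x [-0.    -0.001 -1.   ] F [-0.3 -0.2  0.9] M [0.086 0.022 0.084] w 88.16904555455606
```

Request:
apply_moves(increments=[{"gripper": 100, "delta_pos": [0, 0, -2.4], "dr": [0, 0, 0]}, {"gripper": 100, "delta_pos": [0, 0, -2.4], "dr": [0, 0, 0]}, {"gripper": 100, "delta_pos": [0, 0, -2.4], "dr": [0, 0, 0]}, {"gripper": 100, "delta_pos": [0, 0, -2.4], "dr": [0, 0, 0]}, {"gripper": 100, "delta_pos": [0, 0, -2.4], "dr": [0, 0, 0]}])

```text
t: 2.6
ee_pos: [103.7, 285.3, 458.3]
orientation: [-0.936, 1.361, 0.936]
ft_force: [0.1, 0.0, -0.5]
width: 87.9
```

Request:
apply_moves(increments=[{"gripper": 100, "delta_pos": [0, 0, -2.4], "dr": [0, 0, 0]}, {"gripper": 100, "delta_pos": [0, 0, -2.4], "dr": [0, 0, 0]}, {"gripper": 100, "delta_pos": [0, 0, -2.4], "dr": [0, 0, 0]}, {"gripper": 100, "delta_pos": [0, 0, -2.2], "dr": [0, 0, 0]}, {"gripper": 100, "delta_pos": [0, 0, -2], "dr": [0, 0, 0]}])

```text
t: 3.02
ee_pos: [62.9, 178.8, 458.3]
orientation: [-0.936, 1.36, 0.936]
ft_force: [0.3, 0.0, 0.1]
width: 87.8
```

```bash
python3 s.py
```

```text
3.0167 [ 1.17  -0.564  2.034 -0.     1.672 -1.606] [ 62.9 178.8 458.3] r 189.5 az 1.233 zdir 1.2053 x [-0. -0. -1.] F [0.3 0.  0.1] M [0.061 0.099 0.018] w 87.78148845824865
```

Now the swing past the post, one call first to check the convention.

Request:
apply_moves(increments=[{"gripper": 100, "delta_pos": [0, -2.3, -0.1], "dr": [0.12, 0, 0]}, {"gripper": 100, "delta_pos": [0, -2.3, -0.1], "dr": [0.12, 0, 0]}, {"gripper": 100, "delta_pos": [0, -2.3, -0.1], "dr": [0.12, 0, 0]}, {"gripper": 100, "delta_pos": [0, -2.3, -0.1], "dr": [0.12, 0, 0]}, {"gripper": 100, "delta_pos": [0, -2.3, -0.1], "dr": [0.12, 0, 0]}])

```text
t: 3.43
ee_pos: [154.2, 110.7, 458.5]
orientation: [-0.47, 1.519, 0.47]
ft_force: [-0.5, 1.4, -0.3]
width: 87.9
```

```bash
python3 s.py
```

```text
3.4333 [ 0.56  -0.564  2.033 -0.     1.671 -1.611] [154.2 110.7 458.5] r 189.8 az 0.623 zdir 0.6002 x [ 0.  0. -1.] F [-0.5  1.4 -0.3] M [ 0.093 -0.011 -0.001] w 87.88406955184844
```

Request:
apply_moves(increments=[{"gripper": 100, "delta_pos": [0, -2.3, -0.1], "dr": [0.12, 0, 0]}, {"gripper": 100, "delta_pos": [0, -2.3, -0.1], "dr": [0.12, 0, 0]}, {"gripper": 100, "delta_pos": [0, -2.3, -0.1], "dr": [0.12, 0, 0]}, {"gripper": 100, "delta_pos": [0, -2.3, -0.1], "dr": [0.12, 0, 0]}, {"gripper": 100, "delta_pos": [0, -2.3, -0.1], "dr": [0.12, 0, 0]}])

```text
t: 3.85
ee_pos: [189.6, 2.8, 458.5]
orientation: [0.001, 1.571, -0.001]
ft_force: [-0.7, -0.2, -0.7]
width: 87.7
```

Request:
apply_moves(increments=[{"gripper": 100, "delta_pos": [0, -2.3, -0.1], "dr": [0.12, 0, 0]}, {"gripper": 100, "delta_pos": [0, -2.3, -0.1], "dr": [0.12, 0, 0]}, {"gripper": 100, "delta_pos": [0, -2.3, -0.1], "dr": [0.12, 0, 0]}, {"gripper": 100, "delta_pos": [0, -2.3, -0.1], "dr": [0.12, 0, 0]}, {"gripper": 100, "delta_pos": [0, -2.3, -0.1], "dr": [0.12, 0, 0]}])

```text
t: 4.27
ee_pos: [157.8, -106.0, 458.5]
orientation: [0.471, 1.519, -0.471]
ft_force: [0.8, -0.6, 0.1]
width: 87.8
```

```bash
cat >> s.py <<'E'
g=np.array([361.5,-306.5,80]); print("to knob in tool cm", (r.T@(g-p)/10).round(2))
E
python3 s.py
```

```text
4.2667 [-0.654 -0.563  2.033  0.     1.671 -1.624] [ 157.8 -106.   458.5] r 190.1 az -0.591 zdir -0.6007 x [ 0. -0. -1.] F [ 0.8 -0.6  0.1] M [ 0.008 -0.044  0.011] w 87.78712847714765
to knob in tool cm [37.85 -5.03 28.13]
```

Request:
apply_moves(increments=[{"gripper": 100, "delta_pos": [0, -0.5, 2.5], "dr": [0, 0, 0]}, {"gripper": 100, "delta_pos": [0, -0.5, 3], "dr": [0, 0, 0]}, {"gripper": 100, "delta_pos": [0, -0.5, 3], "dr": [0, 0, 0]}, {"gripper": 100, "delta_pos": [0, -0.5, 3], "dr": [0, 0, 0]}, {"gripper": 100, "delta_pos": [0, -0.5, 3], "dr": [0, 0, 0]}])

```text
t: 4.68
ee_pos: [265.3, -208.2, 458.3]
orientation: [0.467, 1.52, -0.467]
ft_force: [-0.3, 0.5, -0.2]
width: 88.0
```

Request:
apply_moves(increments=[{"gripper": 100, "delta_pos": [2, -0.5, 3], "dr": [0, 0, 0]}, {"gripper": 100, "delta_pos": [2, -0.5, 3], "dr": [0, 0, 0]}, {"gripper": 100, "delta_pos": [2, -0.5, 3], "dr": [0, 0, 0]}, {"gripper": 100, "delta_pos": [2, -0.5, 3], "dr": [0, 0, 0]}, {"gripper": 100, "delta_pos": [2, -0.53, 1.63], "dr": [0, 0, 0]}])

```text
t: 5.1
ee_pos: [365.2, -306.0, 357.1]
orientation: [0.466, 1.52, -0.466]
ft_force: [0.5, 1.7, 0.7]
width: 87.8
```

Request:
apply_moves(increments=[{"gripper": 100, "delta_pos": [3, 0, 0], "dr": [0, 0, 0]}, {"gripper": 100, "delta_pos": [3, 0, 0], "dr": [0, 0, 0]}, {"gripper": 100, "delta_pos": [3, 0, 0], "dr": [0, 0, 0]}, {"gripper": 100, "delta_pos": [3, 0, 0], "dr": [0, 0, 0]}, {"gripper": 100, "delta_pos": [3, 0, 0], "dr": [0, 0, 0]}])

```text
t: 5.52
ee_pos: [363.0, -304.2, 207.1]
orientation: [0.466, 1.52, -0.466]
ft_force: [0.1, 0.1, -0.3]
width: 87.7
```

```bash
python3 s.py; python3 - <<'E'
from h import *
from workcell import ctrl
ims=[]
for n,(u,v) in(("scene",(400,290)),("top",(453,240))):
    d=ctrl.get_image(n);ims.append(cv2.resize(d["img"][v-75:v+75,u-75:u+75,::-1],(400,400),interpolation=2));np.savez(n+"2.npz",**d)
cv2.imwrite("pics/two.png",np.hstack(ims))
E
```

```text
5.5167 [-0.723  0.234  1.976  0.     0.932 -1.698] [ 363.  -304.2  207.1] r 473.6 az -0.697 zdir -0.5949 x [-0.  0. -1.] F [ 0.1  0.1 -0.3] M [ 0.    -0.012 -0.051] w 87.70140550210496
to knob in tool cm [ 1.271e+01 -2.800e-01  1.000e-02]
```

View pics/two.png

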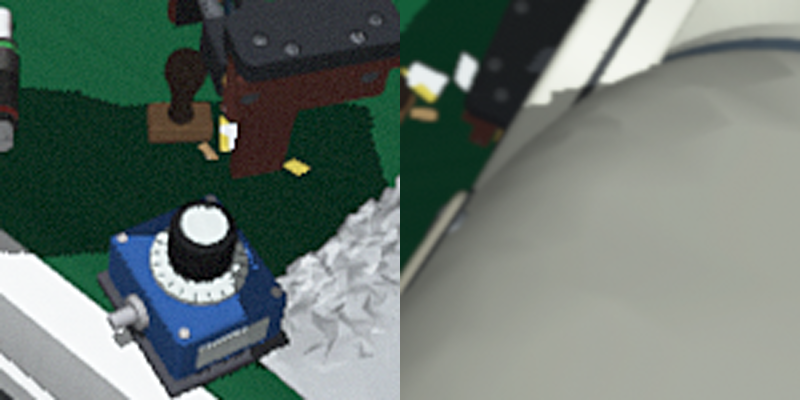

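Request:
apply_moves(increments=[{"gripper": 100, "delta_pos": [2, -0.28, 0], "dr": [0, 0, 0]}, {"gripper": 100, "delta_pos": [3, 0, 0], "dr": [0, 0, 0]}, {"gripper": 100, "delta_pos": [3, 0, 0], "dr": [0, 0, 0]}, {"gripper": 100, "delta_pos": [2, 0, 0], "dr": [0, 0, 0]}, {"gripper": 100, "delta_pos": [1, 0, 0], "dr": [0, 0, 0]}])

```text
t: 6.03
ee_pos: [361.6, -306.6, 97.9]
orientation: [0.467, 1.522, -0.466]
ft_force: [0.2, -0.5, 0.1]
width: 87.6
```

Request:
apply_moves(increments=[{"gripper": 100, "delta_pos": [1, 0, 0], "dr": [0, 0, 0]}, {"gripper": 100, "delta_pos": [1, 0, 0], "dr": [0, 0, 0]}, {"gripper": 100, "delta_pos": [0.4, 0, 0], "dr": [0, 0, 0]}, {"gripper": 60, "delta_pos": [0, 0, 0], "dr": [0, 0, 0]}, {"gripper": 60, "delta_pos": [0, 0, 0], "dr": [0, 0, 0]}])

```text
t: 6.45
ee_pos: [362.1, -307.0, 75.2]
orientation: [0.466, 1.519, -0.466]
ft_force: [-0.2, 0.1, 1.0]
width: 77.7
```

```bash
python3 s.py; python3 - <<'E'
from h import *
from workcell import ctrl
n,(u,v)="scene",(400,290)
d=ctrl.get_image(n);cv2.imwrite("pics/three.png",cv2.resize(d["img"][v-75:v+75,u-75:u+75,::-1],(500,500),interpolation=2))
E
```

```text
6.45 [-0.728  0.467  2.049 -0.     0.625 -1.704] [ 362.1 -307.    75.2] r 474.8 az -0.703 zdir -0.5948 x [ 0.001 -0.001 -1.   ] F [-0.2  0.1  1. ] M [-0.005 -0.006  0.012] w 77.71917085246744
to knob in tool cm [-0.48  0.01 -0.08]
```

View pics/three.png

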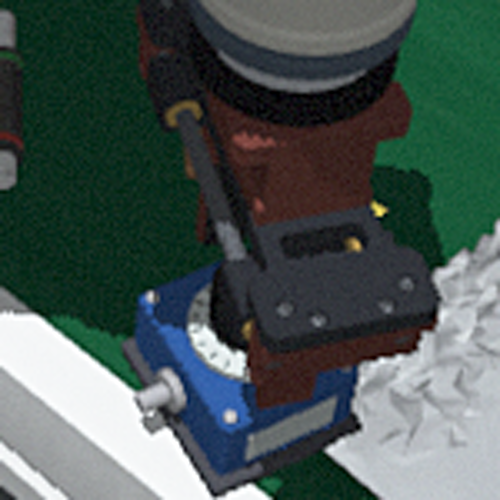

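Request:
apply_moves(increments=[{"gripper": 45, "delta_pos": [0.1, 0, 0], "dr": [0, 0, 0]}, {"gripper": 45, "delta_pos": [0, 0, 0], "dr": [0, 0, 0]}, {"gripper": 45, "delta_pos": [0, 0, 0], "dr": [0, 0, 0]}, {"gripper": 45, "delta_pos": [0, 0, 0], "dr": [0, 0, 0]}, {"gripper": 45, "delta_pos": [0, 0, 0], "dr": [0, 0, 0]}])

```text
t: 6.92
ee_pos: [361.8, -306.8, 73.8]
orientation: [0.466, 1.52, -0.466]
ft_force: [0.7, 0.1, -0.7]
width: 41.6
```

Request:
apply_moves(increments=[{"gripper": 30, "delta_pos": [0, 0, 0], "dr": [0, 0, 0]}, {"gripper": 30, "delta_pos": [0, 0, 0], "dr": [0, 0, 0]}, {"gripper": 30, "delta_pos": [0, 0, 0], "dr": [0, 0, 0]}, {"gripper": 30, "delta_pos": [0, 0, 0], "dr": [0, 0, 0]}, {"gripper": 30, "delta_pos": [0, 0, 0], "dr": [0, 0, 0]}])

```text
t: 7.33
ee_pos: [362.0, -306.6, 73.8]
orientation: [0.466, 1.52, -0.466]
ft_force: [2.5, 3.6, 4.0]
width: 35.8
```

```bash
python3 s.py
```

```text
7.3333 [-7.280e-01  4.690e-01  2.050e+00  1.000e-03  6.220e-01 -1.704e+00] [ 362.  -306.6   73.8] r 474.3 az -0.703 zdir -0.5949 x [ 0.  0. -1.] F [2.5 3.6 4. ] M [ 0.744 -0.41  -0.004] w 35.77401261518466
to knob in tool cm [-0.62 -0.02 -0.04]
```

Request:
apply_moves(increments=[{"gripper": 30, "delta_pos": [-0.2, 0, 0], "dr": [0, 0, 0]}, {"gripper": 30, "delta_pos": [-0.2, 0, 0], "dr": [0, 0, 0]}, {"gripper": 30, "delta_pos": [-0.2, 0, 0], "dr": [0, 0, 0]}, {"gripper": 30, "delta_pos": [-0.2, 0, 0], "dr": [0, 0, 0]}, {"gripper": 30, "delta_pos": [0, 0, 0], "dr": [0, 0, 0]}])

```text
t: 7.75
ee_pos: [362.0, -306.6, 81.5]
orientation: [0.466, 1.52, -0.466]
ft_force: [4.7, 4.4, -1.8]
width: 35.2
```

```bash
python3 s.py
```

```text
7.75 [-7.280e-01  4.540e-01  2.048e+00  1.000e-03  6.400e-01 -1.704e+00] [ 362.  -306.6   81.5] r 474.4 az -0.703 zdir -0.595 x [ 0.  0. -1.] F [ 4.7  4.4 -1.8] M [ 0.566 -0.697  0.01 ] w 35.22102102311062
to knob in tool cm [ 0.15 -0.02 -0.05]
```

Request:
apply_moves(increments=[{"gripper": 30, "delta_pos": [-0.1, 0, 0], "dr": [0, 0, 0]}, {"gripper": 30, "delta_pos": [-0.1, 0, 0], "dr": [0, 0, 0]}, {"gripper": 30, "delta_pos": [-0.05, 0, 0], "dr": [0, 0, 0]}, {"gripper": 30, "delta_pos": [0, 0, 0], "dr": [0, 0, 0]}, {"gripper": 30, "delta_pos": [0, 0, 0], "dr": [0, 0, 0]}])

```text
t: 8.17
ee_pos: [362.0, -306.6, 83.9]
orientation: [0.466, 1.52, -0.466]
ft_force: [4.6, 3.5, -3.9]
width: 35.2
```

```bash
python3 s.py;  python3 - <<'E'
from h import *
from workcell import ctrl
n,(u,v)="scene",(395,300)
d=ctrl.get_image(n);cv2.imwrite("pics/four.png",cv2.resize(d["img"][v-40:v+40,u-40:u+40,::-1],(500,500),interpolation=2))
E
```

```text
8.1667 [-7.280e-01  4.490e-01  2.047e+00  1.000e-03  6.450e-01 -1.704e+00] [ 362.  -306.6   83.9] r 474.4 az -0.703 zdir -0.595 x [ 0.  0. -1.] F [ 4.6  3.5 -3.9] M [ 0.53  -0.775  0.044] w 35.2297164217313
to knob in tool cm [ 0.39 -0.02 -0.05]
```

View pics/four.png

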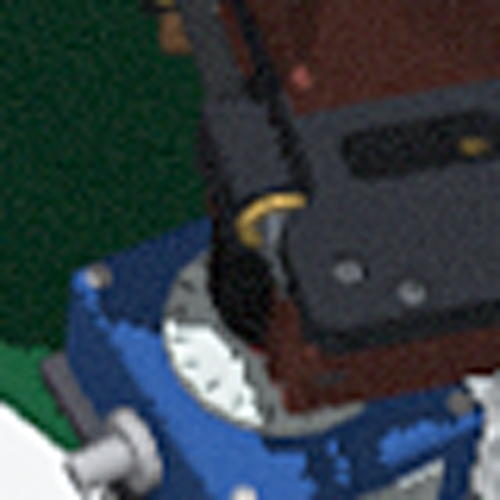

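Knob is up (fingers and knob rose about 10 mm, with roughly 4 N friction). Now I turn slowly, sampling the moment every 2 degrees.

```bash
cat > m.py <<'E'
from workcell import ctrl
from scipy.spatial.transform import Rotation as R
import numpy as np,json
o=ctrl.get_obs();r=R.from_rotvec(o["orientation"]).as_matrix();p=o["ee_pos"]
s="t %.2f turn %.2f deg  Mz %.3f tau6 %.3f z %.1f F %s q6 %.3f"%(o['t'],np.degrees(-.595-np.arctan2(r[1,2],r[0,2])),o['moment'][2],o['joint_torque'][5],p[2],o['ft_force'].round(1),o['qpos'][5])
print(s);open("log.txt","a").write(s+"\n")
E
python3 m.py
```

```text
t 8.22 turn -0.00 deg  Mz 0.045 tau6 -0.003 z 83.9 F [ 4.4  3.5 -3.8] q6 -1.704
```

Request:
apply_moves(increments=[{"gripper": 30, "delta_pos": [0, 0, 0], "dr": [0.007, 0, 0]}, {"gripper": 30, "delta_pos": [0, 0, 0], "dr": [0.007, 0, 0]}, {"gripper": 30, "delta_pos": [0, 0, 0], "dr": [0.007, 0, 0]}, {"gripper": 30, "delta_pos": [0, 0, 0], "dr": [0.007, 0, 0]}, {"gripper": 30, "delta_pos": [0, 0, 0], "dr": [0.007, 0, 0]}])

```text
t: 8.63
ee_pos: [362.0, -306.6, 83.8]
orientation: [0.494, 1.514, -0.493]
ft_force: [4.7, 3.7, -4.2]
width: 35.1
```

```bash
python3 m.py
```

```text
t 8.63 turn 2.02 deg  Mz -0.013 tau6 -0.101 z 83.8 F [ 4.7  3.7 -4.2] q6 -1.669
```

Request:
apply_moves(increments=[{"gripper": 30, "delta_pos": [0, 0, 0], "dr": [0.007, 0, 0]}, {"gripper": 30, "delta_pos": [0, 0, 0], "dr": [0.007, 0, 0]}, {"gripper": 30, "delta_pos": [0, 0, 0], "dr": [0.007, 0, 0]}, {"gripper": 30, "delta_pos": [0, 0, 0], "dr": [0.007, 0, 0]}, {"gripper": 30, "delta_pos": [0, 0, 0], "dr": [0.007, 0, 0]}])

```text
t: 9.05
ee_pos: [362.0, -306.6, 83.9]
orientation: [0.521, 1.507, -0.52]
ft_force: [5.1, 3.4, -3.8]
width: 35.3
```

```bash
python3 m.py
```

```text
t 9.05 turn 4.03 deg  Mz -0.015 tau6 -0.101 z 83.9 F [ 5.1  3.4 -3.8] q6 -1.634
```

Request:
apply_moves(increments=[{"gripper": 30, "delta_pos": [0, 0, 0], "dr": [0.007, 0, 0]}, {"gripper": 30, "delta_pos": [0, 0, 0], "dr": [0.007, 0, 0]}, {"gripper": 30, "delta_pos": [0, 0, 0], "dr": [0.007, 0, 0]}, {"gripper": 30, "delta_pos": [0, 0, 0], "dr": [0.007, 0, 0]}, {"gripper": 30, "delta_pos": [0, 0, 0], "dr": [0.007, 0, 0]}])

```text
t: 9.47
ee_pos: [362.0, -306.6, 83.9]
orientation: [0.548, 1.5, -0.548]
ft_force: [3.7, 4.3, -3.4]
width: 35.5
```

```bash
python3 m.py
```

```text
t 9.47 turn 6.03 deg  Mz 0.026 tau6 -0.100 z 83.9 F [ 3.7  4.3 -3.4] q6 -1.599
```

Request:
apply_moves(increments=[{"gripper": 30, "delta_pos": [0, 0, 0], "dr": [0.007, 0, 0]}, {"gripper": 30, "delta_pos": [0, 0, 0], "dr": [0.007, 0, 0]}, {"gripper": 30, "delta_pos": [0, 0, 0], "dr": [0.007, 0, 0]}, {"gripper": 30, "delta_pos": [0, 0, 0], "dr": [0.007, 0, 0]}, {"gripper": 30, "delta_pos": [0, 0, 0], "dr": [0.007, 0, 0]}])

```text
t: 9.88
ee_pos: [362.0, -306.5, 83.8]
orientation: [0.575, 1.493, -0.575]
ft_force: [4.1, 3.7, -4.1]
width: 35.9
```

```bash
python3 m.py
```

```text
t 9.88 turn 8.04 deg  Mz 0.011 tau6 -0.100 z 83.8 F [ 4.1  3.7 -4.1] q6 -1.564
```

Request:
apply_moves(increments=[{"gripper": 30, "delta_pos": [0, 0, 0], "dr": [0.007, 0, 0]}, {"gripper": 30, "delta_pos": [0, 0, 0], "dr": [0.007, 0, 0]}, {"gripper": 30, "delta_pos": [0, 0, 0], "dr": [0.007, 0, 0]}, {"gripper": 30, "delta_pos": [0, 0, 0], "dr": [0.007, 0, 0]}, {"gripper": 30, "delta_pos": [0, 0, 0], "dr": [0.007, 0, 0]}])

```text
t: 10.3
ee_pos: [362.0, -306.6, 83.9]
orientation: [0.602, 1.485, -0.602]
ft_force: [4.4, 3.3, -4.2]
width: 35.1
```

```bash
python3 m.py
```

```text
t 10.30 turn 10.04 deg  Mz -0.014 tau6 -0.100 z 83.9 F [ 4.4  3.3 -4.2] q6 -1.529
```

Request:
apply_moves(increments=[{"gripper": 30, "delta_pos": [0, 0, 0], "dr": [0.007, 0, 0]}, {"gripper": 30, "delta_pos": [0, 0, 0], "dr": [0.007, 0, 0]}, {"gripper": 30, "delta_pos": [0, 0, 0], "dr": [0.007, 0, 0]}, {"gripper": 30, "delta_pos": [0, 0, 0], "dr": [0.007, 0, 0]}, {"gripper": 30, "delta_pos": [0, 0, 0], "dr": [0.007, 0, 0]}])

```text
t: 10.72
ee_pos: [362.0, -306.5, 83.8]
orientation: [0.63, 1.477, -0.629]
ft_force: [5.0, 3.8, -3.8]
width: 35.6
```

```bash
python3 m.py
```

```text
t 10.72 turn 12.05 deg  Mz -0.015 tau6 -0.100 z 83.8 F [ 5.   3.8 -3.8] q6 -1.494
```

Request:
apply_moves(increments=[{"gripper": 30, "delta_pos": [0, 0, 0], "dr": [0.01, 0, 0]}, {"gripper": 30, "delta_pos": [0, 0, 0], "dr": [0.01, 0, 0]}, {"gripper": 30, "delta_pos": [0, 0, 0], "dr": [0.01, 0, 0]}, {"gripper": 30, "delta_pos": [0, 0, 0], "dr": [0.01, 0, 0]}, {"gripper": 30, "delta_pos": [0, 0, 0], "dr": [0.01, 0, 0]}])

```text
t: 11.13
ee_pos: [362.0, -306.5, 83.8]
orientation: [0.668, 1.465, -0.668]
ft_force: [5.3, 3.7, -4.2]
width: 35.5
```

```bash
python3 m.py
```

```text
t 11.13 turn 14.92 deg  Mz 0.025 tau6 -0.148 z 83.8 F [ 5.3  3.7 -4.2] q6 -1.444
```

Request:
apply_moves(increments=[{"gripper": 30, "delta_pos": [0, 0, 0], "dr": [0.01, 0, 0]}, {"gripper": 30, "delta_pos": [0, 0, 0], "dr": [0.01, 0, 0]}, {"gripper": 30, "delta_pos": [0, 0, 0], "dr": [0.01, 0, 0]}, {"gripper": 30, "delta_pos": [0, 0, 0], "dr": [0.01, 0, 0]}, {"gripper": 30, "delta_pos": [0, 0, 0], "dr": [0.01, 0, 0]}])

```text
t: 11.55
ee_pos: [362.1, -306.5, 83.9]
orientation: [0.707, 1.453, -0.706]
ft_force: [4.9, 3.8, -3.5]
width: 35.3
```

```bash
python3 m.py
```

```text
t 11.55 turn 17.79 deg  Mz 0.003 tau6 -0.148 z 83.9 F [ 4.9  3.8 -3.5] q6 -1.394
```

Request:
apply_moves(increments=[{"gripper": 30, "delta_pos": [0, 0, 0], "dr": [0.01, 0, 0]}, {"gripper": 30, "delta_pos": [0, 0, 0], "dr": [0.01, 0, 0]}, {"gripper": 30, "delta_pos": [0, 0, 0], "dr": [0.01, 0, 0]}, {"gripper": 30, "delta_pos": [0, 0, 0], "dr": [0.01, 0, 0]}, {"gripper": 30, "delta_pos": [0, 0, 0], "dr": [0.01, 0, 0]}])

```text
t: 11.97
ee_pos: [362.1, -306.5, 83.8]
orientation: [0.745, 1.439, -0.744]
ft_force: [5.3, 4.1, -4.4]
width: 35.6
```

```bash
python3 m.py
```

```text
t 11.97 turn 20.61 deg  Mz 0.333 tau6 0.193 z 83.8 F [ 5.3  4.1 -4.4] q6 -1.344
```

Request:
apply_moves(increments=[{"gripper": 30, "delta_pos": [0, 0, 0], "dr": [0.01, 0, 0]}, {"gripper": 30, "delta_pos": [0, 0, 0], "dr": [0.01, 0, 0]}, {"gripper": 30, "delta_pos": [0, 0, 0], "dr": [0.01, 0, 0]}, {"gripper": 30, "delta_pos": [0, 0, 0], "dr": [0.01, 0, 0]}, {"gripper": 30, "delta_pos": [0, 0, 0], "dr": [0.01, 0, 0]}])

```text
t: 12.38
ee_pos: [362.1, -306.6, 83.8]
orientation: [0.782, 1.425, -0.782]
ft_force: [4.7, 2.6, -5.0]
width: 35.2
```

```bash
python3 m.py
```

```text
t 12.38 turn 23.41 deg  Mz 0.671 tau6 0.559 z 83.8 F [ 4.7  2.6 -5. ] q6 -1.295
```

Request:
apply_moves(increments=[{"gripper": 30, "delta_pos": [0, 0, 0], "dr": [0.01, 0, 0]}, {"gripper": 30, "delta_pos": [0, 0, 0], "dr": [0.01, 0, 0]}, {"gripper": 30, "delta_pos": [0, 0, 0], "dr": [0.01, 0, 0]}, {"gripper": 30, "delta_pos": [0, 0, 0], "dr": [0.01, 0, 0]}, {"gripper": 30, "delta_pos": [0, 0, 0], "dr": [0.01, 0, 0]}])

```text
t: 12.8
ee_pos: [361.7, -306.0, 83.8]
orientation: [0.821, 1.412, -0.82]
ft_force: [3.8, 7.4, 2.0]
width: 35.3
```

```bash
python3 m.py
```

```text
t 12.80 turn 26.27 deg  Mz 0.642 tau6 0.533 z 83.8 F [3.8 7.4 2. ] q6 -1.245
```

Request:
apply_moves(increments=[{"gripper": 30, "delta_pos": [0, 0, 0], "dr": [0.01, 0, 0]}, {"gripper": 30, "delta_pos": [0, 0, 0], "dr": [0.01, 0, 0]}, {"gripper": 30, "delta_pos": [0, 0, 0], "dr": [0.01, 0, 0]}, {"gripper": 30, "delta_pos": [0, 0, 0], "dr": [0.01, 0, 0]}, {"gripper": 30, "delta_pos": [0, 0, 0], "dr": [0.01, 0, 0]}])

```text
t: 13.22
ee_pos: [361.4, -305.4, 83.9]
orientation: [0.86, 1.397, -0.858]
ft_force: [3.5, 8.1, 1.0]
width: 35.4
```

```bash
python3 m.py
```

```text
t 13.22 turn 29.15 deg  Mz 0.798 tau6 0.612 z 83.9 F [3.5 8.1 1. ] q6 -1.195
```

Request:
apply_moves(increments=[{"gripper": 30, "delta_pos": [0, 0, 0], "dr": [0.01, 0, 0]}, {"gripper": 30, "delta_pos": [0, 0, 0], "dr": [0.01, 0, 0]}, {"gripper": 30, "delta_pos": [0, 0, 0], "dr": [0.01, 0, 0]}, {"gripper": 30, "delta_pos": [0, 0, 0], "dr": [0.01, 0, 0]}, {"gripper": 30, "delta_pos": [0, 0, 0], "dr": [0.01, 0, 0]}])

```text
t: 13.63
ee_pos: [361.3, -304.9, 83.9]
orientation: [0.898, 1.381, -0.896]
ft_force: [4.3, 11.3, 3.4]
width: 35.5
```

```bash
python3 m.py
```

```text
t 13.63 turn 32.00 deg  Mz 0.789 tau6 0.745 z 83.9 F [ 4.3 11.3  3.4] q6 -1.145
```

Request:
apply_moves(increments=[{"gripper": 30, "delta_pos": [0, 0, 0], "dr": [0.01, 0, 0]}, {"gripper": 30, "delta_pos": [0, 0, 0], "dr": [0.01, 0, 0]}, {"gripper": 30, "delta_pos": [0, 0, 0], "dr": [0.01, 0, 0]}, {"gripper": 30, "delta_pos": [0, 0, 0], "dr": [0.01, 0, 0]}, {"gripper": 30, "delta_pos": [0, 0, 0], "dr": [0.01, 0, 0]}])

```text
t: 14.05
ee_pos: [361.3, -304.8, 83.9]
orientation: [0.937, 1.364, -0.934]
ft_force: [4.8, 11.7, 3.7]
width: 35.7
```

```bash
python3 m.py
```

```text
t 14.05 turn 34.89 deg  Mz 0.779 tau6 0.612 z 83.9 F [ 4.8 11.7  3.7] q6 -1.095
```

Torque rises from about 19 degrees but stays at 0.6–0.8 without dropping, and the TCP drifts. The fingers are slipping or something is blocked, so I look.

```bash
python3 s.py;  python3 - <<'E'
from h import *
from workcell import ctrl
n,(u,v)="scene",(405,280)
d=ctrl.get_image(n);np.savez("scene5.npz",**d);cv2.imwrite("pics/five.png",cv2.resize(d["img"][v-75:v+75,u-100:u+100,::-1],(800,600),interpolation=2))
E
```

```text
14.05 [-7.270e-01  4.490e-01  2.049e+00  2.000e-03  6.480e-01 -1.095e+00] [ 361.3 -304.8   83.9] r 472.7 az -0.701 zdir -1.204 x [-0.002  0.003 -1.   ] F [ 4.8 11.7  3.7] M [ 2.14  -0.983  0.779] w 35.732668340479776
to knob in tool cm [ 0.39 -0.04  0.17]
```

View pics/five.png

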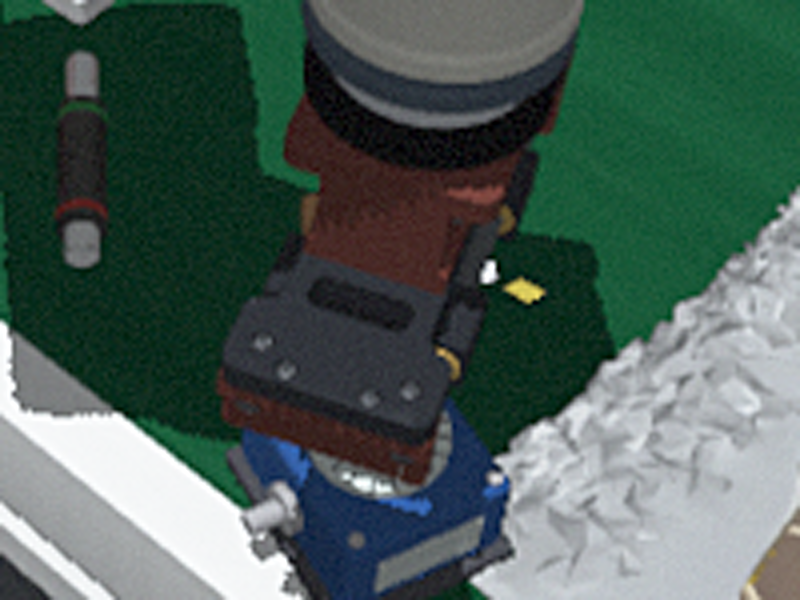

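Request:
apply_moves(increments=[{"gripper": 30, "delta_pos": [0, 0, 0], "dr": [-0.03, 0, 0]}, {"gripper": 30, "delta_pos": [0, 0, 0], "dr": [-0.03, 0, 0]}, {"gripper": 30, "delta_pos": [0, 0, 0], "dr": [-0.03, 0, 0]}, {"gripper": 30, "delta_pos": [0, 0, 0], "dr": [-0.03, 0, 0]}, {"gripper": 30, "delta_pos": [0, 0, 0], "dr": [-0.03, 0, 0]}])

```text
t: 14.52
ee_pos: [361.0, -304.8, 83.8]
orientation: [0.822, 1.414, -0.819]
ft_force: [2.5, 10.7, 3.4]
width: 35.1
```

```bash
python3 m.py
```

```text
t 14.52 turn 26.28 deg  Mz -0.015 tau6 0.491 z 83.8 F [ 2.5 10.7  3.4] q6 -1.246
```

Request:
apply_moves(increments=[{"gripper": 30, "delta_pos": [-0.05, 0, 0], "dr": [0, 0, 0]}, {"gripper": 30, "delta_pos": [-0.05, 0, 0], "dr": [0, 0, 0]}, {"gripper": 30, "delta_pos": [0, 0, 0], "dr": [0, 0, 0]}, {"gripper": 30, "delta_pos": [0, 0, 0], "dr": [0, 0, 0]}, {"gripper": 30, "delta_pos": [0, 0, 0], "dr": [0, 0, 0]}])

```text
t: 14.93
ee_pos: [360.9, -304.7, 84.1]
orientation: [0.824, 1.414, -0.82]
ft_force: [5.5, 9.3, -7.0]
width: 35.6
```

```bash
python3 m.py
```

```text
t 14.93 turn 26.37 deg  Mz 0.028 tau6 0.033 z 84.1 F [ 5.5  9.3 -7. ] q6 -1.244
```

Request:
apply_moves(increments=[{"gripper": 30, "delta_pos": [-0.05, 0, 0], "dr": [0, 0, 0]}, {"gripper": 30, "delta_pos": [-0.05, 0, 0], "dr": [0, 0, 0]}, {"gripper": 30, "delta_pos": [0, 0, 0], "dr": [0, 0, 0]}, {"gripper": 30, "delta_pos": [0, 0, 0], "dr": [0, 0, 0]}, {"gripper": 30, "delta_pos": [0, 0, 0], "dr": [0, 0, 0]}])

```text
t: 15.35
ee_pos: [360.8, -304.6, 84.3]
orientation: [0.824, 1.414, -0.82]
ft_force: [6.1, 8.0, -16.7]
width: 35.6
```

```bash
python3 s.py;python3 m.py
```

```text
15.35 [-7.270e-01  4.480e-01  2.049e+00  2.000e-03  6.500e-01 -1.244e+00] [ 360.8 -304.6   84.3] r 472.2 az -0.701 zdir -1.0553 x [-0.002  0.004 -1.   ] F [  6.1   8.  -16.7] M [ 1.183 -1.259 -0.01 ] w 35.62509692739497
to knob in tool cm [ 0.43 -0.03  0.2 ]
t 15.35 turn 26.37 deg  Mz -0.010 tau6 0.033 z 84.3 F [  6.1   8.  -16.7] q6 -1.244
```

Request:
apply_moves(increments=[{"gripper": 30, "delta_pos": [0.1, 0, 0], "dr": [0, 0, 0]}, {"gripper": 30, "delta_pos": [0.1, 0, 0], "dr": [0, 0, 0]}, {"gripper": 50, "delta_pos": [0, 0, 0], "dr": [0, 0, 0]}, {"gripper": 50, "delta_pos": [0, 0, 0], "dr": [0, 0, 0]}, {"gripper": 50, "delta_pos": [0, 0, 0], "dr": [0, 0, 0]}])

```text
t: 15.77
ee_pos: [361.7, -307.1, 84.2]
orientation: [0.821, 1.41, -0.822]
ft_force: [-0.1, -0.2, -0.0]
width: 43.6
```

```bash
python3 s.py
```

```text
15.7667 [-7.290e-01  4.490e-01  2.047e+00 -1.000e-03  6.460e-01 -1.244e+00] [ 361.7 -307.1   84.2] r 474.4 az -0.704 zdir -1.0545 x [-0. -0. -1.] F [-0.1 -0.2 -0. ] M [-0.056  0.057  0.022] w 43.56018052290674
to knob in tool cm [ 0.42  0.01 -0.06]
```

```bash
python3 - <<'E'
from h import *
from workcell import ctrl
for n in("scene","top"):
    d=ctrl.get_image(n);w=cloud(d).reshape(-1,3);im=d["img"].reshape(-1,3)
    r=np.hypot(w[:,0]-361.5,w[:,1]+306.5); k=(r<21)&(w[:,2]>58)&(w[:,2]<115)
    print(n,k.sum(),np.histogram(w[k,2],np.arange(58,116,3)))
    if n=="scene":
        dk=k&(im.max(1)<70)&(r>14); print(w[dk][:,2].min() if dk.any() else None, np.percentile(w[dk][:,2],[2,10,50,90,98]))
        u,v=400,295;cv2.imwrite("pics/six.png",cv2.resize(d["img"][v-40:v+40,u-40:u+40,::-1],(560,560),interpolation=2))
E
```

```text
scene 4 (array([4, 0, 0, 0, 0, 0, 0, 0, 0, 0, 0, 0, 0, 0, 0, 0, 0, 0, 0]), array([ 58,  61,  64,  67,  70,  73,  76,  79,  82,  85,  88,  91,  94,
        97, 100, 103, 106, 109, 112, 115]))Traceback (most recent call last):
  File "<stdin>", line 8, in <module>
    return _quantile_unchecked(
        a, q, axis, out, overwrite_input, method, keepdims, weights)
    return _ureduce(a,
                    func=_quantile_ureduce_func,
    ...<5 lines>...
                    overwrite_input=overwrite_input,
                    method=method)
    r = func(a, **kwargs)
    result = _quantile(arr,
                       quantiles=q,
    ...<2 lines>...
                       out=out,
                       weights=wgt)
    slices_having_nans = np.isnan(arr[-1, ...])
                                  ~~~^^^^^^^^^
IndexError: index -1 is out of bounds for axis 0 with size 0
```

Request:
apply_moves(increments=[{"gripper": 60, "delta_pos": [0, 0, 0], "dr": [0, 0, 0]}, {"gripper": 60, "delta_pos": [-2, 0, 0], "dr": [0, 0, 0]}, {"gripper": 60, "delta_pos": [-3, 0, 0], "dr": [0, 0, 0]}, {"gripper": 60, "delta_pos": [-3, 0, 0], "dr": [0, 0, 0]}, {"gripper": 60, "delta_pos": [-1, 0, 0], "dr": [0, 0, 0]}])

```text
t: 16.23
ee_pos: [363.1, -308.2, 177.6]
orientation: [0.82, 1.405, -0.822]
ft_force: [0.6, -0.1, 0.9]
width: 52.8
```

```bash
python3 - <<'E'
from h import *
from workcell import ctrl
for n in("scene",):
    d=ctrl.get_image(n);w=cloud(d).reshape(-1,3);im=d["img"].reshape(-1,3)
    r=np.hypot(w[:,0]-361.5,w[:,1]+306.5); k=(r<21)&(w[:,2]>58)&(w[:,2]<115)
    print(n,k.sum(),np.histogram(w[k,2],np.arange(58,116,2)))
    kt=(r<21)&(w[:,2]>np.percentile(w[k,2],98)-5)&(w[:,2]<115)
    print("top",np.percentile(w[k,2],[90,95,98]),cv2.minEnclosingCircle(w[kt,:2].astype(np.float32)))
    u,v=400,295;cv2.imwrite("pics/six.png",cv2.resize(d["img"][v-50:v+50,u-50:u+50,::-1],(560,560),interpolation=2))
E
```

```text
scene 807 (array([110,  20,   0,   0,   0,   0,   5,   8,  20,  20,  17,  21,  19,
        21,  27,  20,  21,  20,  23,  42, 130, 204,  58,   1,   0,   0,
         0,   0]), array([ 58,  60,  62,  64,  66,  68,  70,  72,  74,  76,  78,  80,  82,
        84,  86,  88,  90,  92,  94,  96,  98, 100, 102, 104, 106, 108,
       110, 112, 114]))
top [101.73235819 102.29610732 102.83994038] ((361.4556579589844, -308.58465576171875), 18.362520217895508)
```

View pics/six.png

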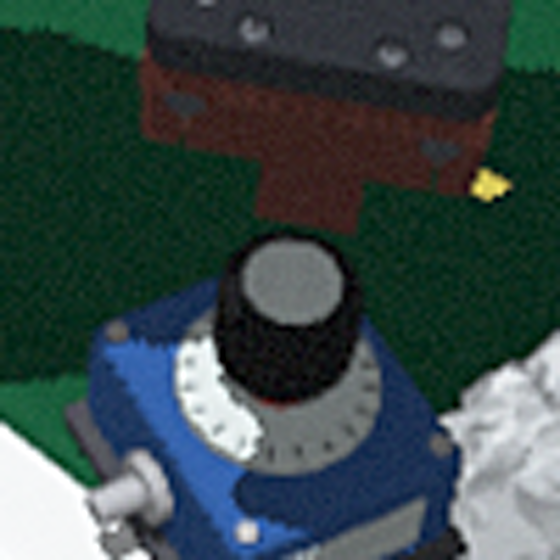

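Request:
apply_moves(increments=[{"gripper": 60, "delta_pos": [2.5, 0.05, 0], "dr": [0, 0, 0]}, {"gripper": 60, "delta_pos": [3, 0, 0], "dr": [0, 0, 0]}, {"gripper": 60, "delta_pos": [2.5, 0, 0], "dr": [0, 0, 0]}, {"gripper": 60, "delta_pos": [1.2, 0, 0], "dr": [0, 0, 0]}, {"gripper": 50, "delta_pos": [0, 0, 0], "dr": [0, 0, 0]}])

```text
t: 16.7
ee_pos: [360.1, -304.8, 78.8]
orientation: [0.823, 1.417, -0.821]
ft_force: [-0.3, -0.5, -0.7]
width: 49.0
```

Request:
apply_moves(increments=[{"gripper": 40, "delta_pos": [0, 0, 0], "dr": [0, 0, 0]}, {"gripper": 20, "delta_pos": [0, 0, 0], "dr": [0, 0, 0]}, {"gripper": 0, "delta_pos": [0, 0, 0], "dr": [0, 0, 0]}, {"gripper": 0, "delta_pos": [0, 0, 0], "dr": [0, 0, 0]}, {"gripper": 0, "delta_pos": [0, 0, 0], "dr": [0, 0, 0]}])

```text
t: 17.12
ee_pos: [362.4, -306.6, 82.6]
orientation: [0.821, 1.409, -0.821]
ft_force: [0.7, 0.6, -5.1]
width: 35.5
```

```bash
python3 m.py; python3 s.py
```

```text
t 17.12 turn 26.34 deg  Mz -0.031 tau6 -0.003 z 82.6 F [ 0.7  0.6 -5.1] q6 -1.243
17.1167 [-0.727  0.452  2.048 -0.     0.641 -1.243] [ 362.4 -306.6   82.6] r 474.7 az -0.702 zdir -1.0547 x [ 0.001 -0.001 -1.   ] F [ 0.7  0.6 -5.1] M [-0.008 -0.021 -0.031] w 35.49823448250935
to knob in tool cm [ 0.26 -0.07 -0.05]
```

Request:
apply_moves(increments=[{"gripper": 0, "delta_pos": [0, 0, 0], "dr": [0.01, 0, 0]}, {"gripper": 0, "delta_pos": [0, 0, 0], "dr": [0.01, 0, 0]}, {"gripper": 0, "delta_pos": [0, 0, 0], "dr": [0.01, 0, 0]}, {"gripper": 0, "delta_pos": [0, 0, 0], "dr": [0, 0, 0]}, {"gripper": 0, "delta_pos": [0, 0, 0], "dr": [0, 0, 0]}])

```text
t: 17.53
ee_pos: [362.4, -306.6, 82.5]
orientation: [0.844, 1.4, -0.844]
ft_force: [-0.2, 1.1, 2.5]
width: 35.6
```

```bash
python3 m.py
```

```text
t 17.53 turn 28.06 deg  Mz 0.079 tau6 0.090 z 82.5 F [-0.2  1.1  2.5] q6 -1.213
```

Request:
apply_moves(increments=[{"gripper": 0, "delta_pos": [0, 0, 0], "dr": [0.01, 0, 0]}, {"gripper": 0, "delta_pos": [0, 0, 0], "dr": [0.01, 0, 0]}, {"gripper": 0, "delta_pos": [0, 0, 0], "dr": [0.01, 0, 0]}, {"gripper": 0, "delta_pos": [0, 0, 0], "dr": [0, 0, 0]}, {"gripper": 0, "delta_pos": [0, 0, 0], "dr": [0, 0, 0]}])

```text
t: 17.95
ee_pos: [362.4, -306.6, 82.3]
orientation: [0.867, 1.391, -0.867]
ft_force: [-0.4, 2.0, 3.9]
width: 35.6
```

```bash
python3 m.py
```

```text
t 17.95 turn 29.78 deg  Mz 0.183 tau6 0.248 z 82.3 F [-0.4  2.   3.9] q6 -1.183
```

Request:
apply_moves(increments=[{"gripper": 0, "delta_pos": [0, 0, 0], "dr": [0.01, 0, 0]}, {"gripper": 0, "delta_pos": [0, 0, 0], "dr": [0.01, 0, 0]}, {"gripper": 0, "delta_pos": [0, 0, 0], "dr": [0.01, 0, 0]}, {"gripper": 0, "delta_pos": [0, 0, 0], "dr": [0, 0, 0]}, {"gripper": 0, "delta_pos": [0, 0, 0], "dr": [0, 0, 0]}])

```text
t: 18.37
ee_pos: [362.4, -306.6, 82.2]
orientation: [0.89, 1.381, -0.89]
ft_force: [1.3, -0.7, 2.2]
width: 35.6
```

```bash
python3 m.py; python3 s.py
```

```text
t 18.37 turn 31.50 deg  Mz 0.322 tau6 0.362 z 82.2 F [ 1.3 -0.7  2.2] q6 -1.153
18.3667 [-0.727  0.453  2.047 -0.     0.641 -1.153] [ 362.4 -306.6   82.2] r 474.7 az -0.702 zdir -1.1448 x [ 0. -0. -1.] F [ 1.3 -0.7  2.2] M [ 0.02  -0.064  0.322] w 35.58875847844155
to knob in tool cm [ 0.22 -0.08 -0.05]
```

Request:
apply_moves(increments=[{"gripper": 0, "delta_pos": [0, 0, 0], "dr": [0.01, 0, 0]}, {"gripper": 0, "delta_pos": [0, 0, 0], "dr": [0.01, 0, 0]}, {"gripper": 0, "delta_pos": [0, 0, 0], "dr": [0.01, 0, 0]}, {"gripper": 0, "delta_pos": [0, 0, 0], "dr": [0, 0, 0]}, {"gripper": 0, "delta_pos": [0, 0, 0], "dr": [0, 0, 0]}])

```text
t: 18.78
ee_pos: [362.4, -306.6, 82.2]
orientation: [0.913, 1.37, -0.913]
ft_force: [0.9, -0.4, 1.5]
width: 35.3
```

```bash
python3 m.py
```

```text
t 18.78 turn 33.24 deg  Mz 0.225 tau6 0.251 z 82.2 F [ 0.9 -0.4  1.5] q6 -1.123
```

Request:
apply_moves(increments=[{"gripper": 0, "delta_pos": [0, 0, 0], "dr": [0.01, 0, 0]}, {"gripper": 0, "delta_pos": [0, 0, 0], "dr": [0.01, 0, 0]}, {"gripper": 0, "delta_pos": [0, 0, 0], "dr": [0.01, 0, 0]}, {"gripper": 0, "delta_pos": [0, 0, 0], "dr": [0, 0, 0]}, {"gripper": 0, "delta_pos": [0, 0, 0], "dr": [0, 0, 0]}])

```text
t: 19.2
ee_pos: [362.4, -306.6, 82.2]
orientation: [0.936, 1.36, -0.936]
ft_force: [1.7, 0.1, 3.1]
width: 35.7
```

```bash
python3 m.py
```

```text
t 19.20 turn 34.95 deg  Mz 0.096 tau6 0.148 z 82.2 F [1.7 0.1 3.1] q6 -1.093
```

Request:
apply_moves(increments=[{"gripper": 0, "delta_pos": [0, 0, 0], "dr": [0.01, 0, 0]}, {"gripper": 0, "delta_pos": [0, 0, 0], "dr": [0.01, 0, 0]}, {"gripper": 0, "delta_pos": [0, 0, 0], "dr": [0.01, 0, 0]}, {"gripper": 0, "delta_pos": [0, 0, 0], "dr": [0, 0, 0]}, {"gripper": 0, "delta_pos": [0, 0, 0], "dr": [0, 0, 0]}])

```text
t: 19.62
ee_pos: [362.3, -306.6, 82.2]
orientation: [0.958, 1.349, -0.958]
ft_force: [2.8, 0.3, 1.5]
width: 35.7
```

```bash
python3 m.py
```

```text
t 19.62 turn 36.67 deg  Mz 0.052 tau6 0.050 z 82.2 F [2.8 0.3 1.5] q6 -1.063
```

Request:
apply_moves(increments=[{"gripper": 0, "delta_pos": [0, 0, 0], "dr": [0.01, 0, 0]}, {"gripper": 0, "delta_pos": [0, 0, 0], "dr": [0.01, 0, 0]}, {"gripper": 0, "delta_pos": [0, 0, 0], "dr": [0.01, 0, 0]}, {"gripper": 0, "delta_pos": [0, 0, 0], "dr": [0, 0, 0]}, {"gripper": 0, "delta_pos": [0, 0, 0], "dr": [0, 0, 0]}])

```text
t: 20.03
ee_pos: [362.3, -306.5, 82.2]
orientation: [0.981, 1.338, -0.981]
ft_force: [2.8, -0.3, 2.7]
width: 35.1
```

```bash
python3 m.py
```

```text
t 20.03 turn 38.38 deg  Mz 0.035 tau6 0.033 z 82.2 F [ 2.8 -0.3  2.7] q6 -1.033
```

Now it behaves as described: torque rose to 0.35, then fell to zero at about 36.5 degrees, which is click 1. Earlier the contact face never moved: the torque never dropped, and the bite recurred right at regrasp. The next bite is expected at about 45 degrees and the next click at about 54.

Request:
apply_moves(increments=[{"gripper": 0, "delta_pos": [0, 0, 0], "dr": [0.012, 0, 0]}, {"gripper": 0, "delta_pos": [0, 0, 0], "dr": [0.012, 0, 0]}, {"gripper": 0, "delta_pos": [0, 0, 0], "dr": [0.012, 0, 0]}, {"gripper": 0, "delta_pos": [0, 0, 0], "dr": [0.012, 0, 0]}, {"gripper": 0, "delta_pos": [0, 0, 0], "dr": [0.012, 0, 0]}])

```text
t: 20.45
ee_pos: [362.4, -306.6, 82.2]
orientation: [1.027, 1.315, -1.027]
ft_force: [2.9, -0.7, 2.4]
width: 35.3
```

```bash
python3 m.py
```

```text
t 20.45 turn 41.89 deg  Mz -0.027 tau6 -0.181 z 82.2 F [ 2.9 -0.7  2.4] q6 -0.972
```

Request:
apply_moves(increments=[{"gripper": 0, "delta_pos": [0, 0, 0], "dr": [0.012, 0, 0]}, {"gripper": 0, "delta_pos": [0, 0, 0], "dr": [0.012, 0, 0]}, {"gripper": 0, "delta_pos": [0, 0, 0], "dr": [0.012, 0, 0]}, {"gripper": 0, "delta_pos": [0, 0, 0], "dr": [0.012, 0, 0]}, {"gripper": 0, "delta_pos": [0, 0, 0], "dr": [0, 0, 0]}])

```text
t: 20.87
ee_pos: [362.3, -306.6, 82.2]
orientation: [1.063, 1.296, -1.063]
ft_force: [3.9, -0.2, 3.6]
width: 35.7
```

```bash
python3 m.py
```

```text
t 20.87 turn 44.62 deg  Mz -0.012 tau6 0.159 z 82.2 F [ 3.9 -0.2  3.6] q6 -0.924
```

Request:
apply_moves(increments=[{"gripper": 0, "delta_pos": [0, 0, 0], "dr": [0.012, 0, 0]}, {"gripper": 0, "delta_pos": [0, 0, 0], "dr": [0.012, 0, 0]}, {"gripper": 0, "delta_pos": [0, 0, 0], "dr": [0.012, 0, 0]}, {"gripper": 0, "delta_pos": [0, 0, 0], "dr": [0, 0, 0]}, {"gripper": 0, "delta_pos": [0, 0, 0], "dr": [0, 0, 0]}])

```text
t: 21.28
ee_pos: [362.3, -306.5, 82.2]
orientation: [1.089, 1.281, -1.089]
ft_force: [3.5, -1.0, 2.3]
width: 35.5
```

```bash
python3 m.py
```

```text
t 21.28 turn 46.62 deg  Mz 0.083 tau6 0.131 z 82.2 F [ 3.5 -1.   2.3] q6 -0.889
```

Request:
apply_moves(increments=[{"gripper": 0, "delta_pos": [0, 0, 0], "dr": [0.012, 0, 0]}, {"gripper": 0, "delta_pos": [0, 0, 0], "dr": [0.012, 0, 0]}, {"gripper": 0, "delta_pos": [0, 0, 0], "dr": [0.012, 0, 0]}, {"gripper": 0, "delta_pos": [0, 0, 0], "dr": [0, 0, 0]}, {"gripper": 0, "delta_pos": [0, 0, 0], "dr": [0, 0, 0]}])

```text
t: 21.7
ee_pos: [362.3, -306.6, 82.2]
orientation: [1.116, 1.266, -1.116]
ft_force: [3.4, -1.9, 1.0]
width: 35.7
```

```bash
python3 m.py
```

```text
t 21.70 turn 48.68 deg  Mz 0.291 tau6 0.341 z 82.2 F [ 3.4 -1.9  1. ] q6 -0.853
```

Request:
apply_moves(increments=[{"gripper": 0, "delta_pos": [0, 0, 0], "dr": [0.012, 0, 0]}, {"gripper": 0, "delta_pos": [0, 0, 0], "dr": [0.012, 0, 0]}, {"gripper": 0, "delta_pos": [0, 0, 0], "dr": [0.012, 0, 0]}, {"gripper": 0, "delta_pos": [0, 0, 0], "dr": [0, 0, 0]}, {"gripper": 0, "delta_pos": [0, 0, 0], "dr": [0, 0, 0]}])

```text
t: 22.12
ee_pos: [362.3, -306.5, 82.2]
orientation: [1.143, 1.25, -1.143]
ft_force: [5.2, -2.5, 0.5]
width: 35.8
```

```bash
python3 m.py
```

```text
t 22.12 turn 50.76 deg  Mz 0.209 tau6 0.283 z 82.2 F [ 5.2 -2.5  0.5] q6 -0.817
```

Request:
apply_moves(increments=[{"gripper": 0, "delta_pos": [0, 0, 0], "dr": [0.012, 0, 0]}, {"gripper": 0, "delta_pos": [0, 0, 0], "dr": [0.012, 0, 0]}, {"gripper": 0, "delta_pos": [0, 0, 0], "dr": [0.012, 0, 0]}, {"gripper": 0, "delta_pos": [0, 0, 0], "dr": [0, 0, 0]}, {"gripper": 0, "delta_pos": [0, 0, 0], "dr": [0, 0, 0]}])

```text
t: 22.53
ee_pos: [362.3, -306.5, 82.2]
orientation: [1.17, 1.234, -1.17]
ft_force: [4.7, -1.3, 0.7]
width: 35.4
```

```bash
python3 m.py
```

```text
t 22.53 turn 52.88 deg  Mz 0.161 tau6 0.142 z 82.2 F [ 4.7 -1.3  0.7] q6 -0.780
```

Request:
apply_moves(increments=[{"gripper": 0, "delta_pos": [0, 0, 0], "dr": [0.012, 0, 0]}, {"gripper": 0, "delta_pos": [0, 0, 0], "dr": [0.012, 0, 0]}, {"gripper": 0, "delta_pos": [0, 0, 0], "dr": [0.012, 0, 0]}, {"gripper": 0, "delta_pos": [0, 0, 0], "dr": [0, 0, 0]}, {"gripper": 0, "delta_pos": [0, 0, 0], "dr": [0, 0, 0]}])

```text
t: 22.95
ee_pos: [362.3, -306.5, 82.2]
orientation: [1.197, 1.217, -1.197]
ft_force: [4.7, -0.9, -0.9]
width: 35.1
```

```bash
python3 m.py
```

```text
t 22.95 turn 54.97 deg  Mz 0.022 tau6 0.027 z 82.2 F [ 4.7 -0.9 -0.9] q6 -0.744
```

Click 2 came at about 54.5 degrees, exactly as predicted. Continuing to clicks 3 and 4.

Request:
apply_moves(increments=[{"gripper": 0, "delta_pos": [0, 0, 0], "dr": [0.018, 0, 0]}, {"gripper": 0, "delta_pos": [0, 0, 0], "dr": [0.018, 0, 0]}, {"gripper": 0, "delta_pos": [0, 0, 0], "dr": [0.018, 0, 0]}, {"gripper": 0, "delta_pos": [0, 0, 0], "dr": [0.018, 0, 0]}, {"gripper": 0, "delta_pos": [0, 0, 0], "dr": [0.018, 0, 0]}])

```text
t: 23.37
ee_pos: [362.3, -306.5, 82.1]
orientation: [1.264, 1.173, -1.264]
ft_force: [6.0, -1.6, -0.2]
width: 35.6
```

```bash
python3 m.py
```

```text
t 23.37 turn 60.17 deg  Mz -0.014 tau6 -0.277 z 82.1 F [ 6.  -1.6 -0.2] q6 -0.653
```

Request:
apply_moves(increments=[{"gripper": 0, "delta_pos": [0, 0, 0], "dr": [0.018, 0, 0]}, {"gripper": 0, "delta_pos": [0, 0, 0], "dr": [0.018, 0, 0]}, {"gripper": 0, "delta_pos": [0, 0, 0], "dr": [0.018, 0, 0]}, {"gripper": 0, "delta_pos": [0, 0, 0], "dr": [0.018, 0, 0]}, {"gripper": 0, "delta_pos": [0, 0, 0], "dr": [0, 0, 0]}])

```text
t: 23.78
ee_pos: [362.3, -306.5, 82.2]
orientation: [1.316, 1.136, -1.316]
ft_force: [5.6, -1.6, 0.1]
width: 35.3
```

```bash
python3 m.py
```

```text
t 23.78 turn 64.28 deg  Mz 0.074 tau6 0.319 z 82.2 F [ 5.6 -1.6  0.1] q6 -0.581
```

Request:
apply_moves(increments=[{"gripper": 0, "delta_pos": [0, 0, 0], "dr": [0.012, 0, 0]}, {"gripper": 0, "delta_pos": [0, 0, 0], "dr": [0.012, 0, 0]}, {"gripper": 0, "delta_pos": [0, 0, 0], "dr": [0.012, 0, 0]}, {"gripper": 0, "delta_pos": [0, 0, 0], "dr": [0.012, 0, 0]}, {"gripper": 0, "delta_pos": [0, 0, 0], "dr": [0, 0, 0]}])

```text
t: 24.2
ee_pos: [362.3, -306.6, 82.2]
orientation: [1.35, 1.111, -1.35]
ft_force: [4.7, -1.2, -0.2]
width: 35.5
```

```bash
python3 m.py
```

```text
t 24.20 turn 66.97 deg  Mz 0.322 tau6 0.490 z 82.2 F [ 4.7 -1.2 -0.2] q6 -0.534
```

Request:
apply_moves(increments=[{"gripper": 0, "delta_pos": [0, 0, 0], "dr": [0.012, 0, 0]}, {"gripper": 0, "delta_pos": [0, 0, 0], "dr": [0.012, 0, 0]}, {"gripper": 0, "delta_pos": [0, 0, 0], "dr": [0.012, 0, 0]}, {"gripper": 0, "delta_pos": [0, 0, 0], "dr": [0.012, 0, 0]}, {"gripper": 0, "delta_pos": [0, 0, 0], "dr": [0, 0, 0]}])

```text
t: 24.62
ee_pos: [362.3, -306.6, 82.2]
orientation: [1.385, 1.085, -1.385]
ft_force: [4.3, -1.6, 0.2]
width: 35.3
```

```bash
python3 m.py
```

```text
t 24.62 turn 69.74 deg  Mz 0.165 tau6 0.357 z 82.2 F [ 4.3 -1.6  0.2] q6 -0.486
```

Request:
apply_moves(increments=[{"gripper": 0, "delta_pos": [0, 0, 0], "dr": [0.012, 0, 0]}, {"gripper": 0, "delta_pos": [0, 0, 0], "dr": [0.012, 0, 0]}, {"gripper": 0, "delta_pos": [0, 0, 0], "dr": [0.012, 0, 0]}, {"gripper": 0, "delta_pos": [0, 0, 0], "dr": [0.012, 0, 0]}, {"gripper": 0, "delta_pos": [0, 0, 0], "dr": [0, 0, 0]}])

```text
t: 25.03
ee_pos: [362.3, -306.5, 82.2]
orientation: [1.42, 1.058, -1.419]
ft_force: [5.2, -0.9, 0.4]
width: 35.1
```

```bash
python3 m.py
```

```text
t 25.03 turn 72.52 deg  Mz -0.009 tau6 0.195 z 82.2 F [ 5.2 -0.9  0.4] q6 -0.438
```

Request:
apply_moves(increments=[{"gripper": 0, "delta_pos": [0, 0, 0], "dr": [0.012, 0, 0]}, {"gripper": 0, "delta_pos": [0, 0, 0], "dr": [0.012, 0, 0]}, {"gripper": 0, "delta_pos": [0, 0, 0], "dr": [0.012, 0, 0]}, {"gripper": 0, "delta_pos": [0, 0, 0], "dr": [0.012, 0, 0]}, {"gripper": 0, "delta_pos": [0, 0, 0], "dr": [0, 0, 0]}])

```text
t: 25.45
ee_pos: [362.3, -306.5, 82.2]
orientation: [1.454, 1.03, -1.454]
ft_force: [4.8, -0.4, -0.2]
width: 35.5
```

```bash
python3 m.py; python3 s.py
```

```text
t 25.45 turn 75.28 deg  Mz -0.021 tau6 0.150 z 82.2 F [ 4.8 -0.4 -0.2] q6 -0.389
25.45 [-0.727  0.453  2.047  0.     0.641 -0.389] [ 362.3 -306.5   82.2] r 474.6 az -0.702 zdir -1.9089 x [ 0.  0. -1.] F [ 4.8 -0.4 -0.2] M [-0.388 -0.743 -0.021] w 35.516019293420925
to knob in tool cm [ 0.22 -0.08  0.02]
```

Click 3 came at about 72.3 degrees. Next is click 4, with bite expected at 81, peak at 85 and click at 90.3.

Request:
apply_moves(increments=[{"gripper": 0, "delta_pos": [0, 0, 0], "dr": [0.018, 0, 0]}, {"gripper": 0, "delta_pos": [0, 0, 0], "dr": [0.018, 0, 0]}, {"gripper": 0, "delta_pos": [0, 0, 0], "dr": [0.018, 0, 0]}, {"gripper": 0, "delta_pos": [0, 0, 0], "dr": [0.018, 0, 0]}, {"gripper": 0, "delta_pos": [0, 0, 0], "dr": [0, 0, 0]}])

```text
t: 25.87
ee_pos: [362.3, -306.6, 82.2]
orientation: [1.505, 0.986, -1.505]
ft_force: [5.2, -1.0, 0.5]
width: 35.8
```

```bash
python3 m.py
```

```text
t 25.87 turn 79.43 deg  Mz 0.055 tau6 0.229 z 82.2 F [ 5.2 -1.   0.5] q6 -0.317
```

Request:
apply_moves(increments=[{"gripper": 0, "delta_pos": [0, 0, 0], "dr": [0.012, 0, 0]}, {"gripper": 0, "delta_pos": [0, 0, 0], "dr": [0.012, 0, 0]}, {"gripper": 0, "delta_pos": [0, 0, 0], "dr": [0.012, 0, 0]}, {"gripper": 0, "delta_pos": [0, 0, 0], "dr": [0.012, 0, 0]}, {"gripper": 0, "delta_pos": [0, 0, 0], "dr": [0, 0, 0]}])

```text
t: 26.28
ee_pos: [362.3, -306.6, 82.2]
orientation: [1.538, 0.956, -1.538]
ft_force: [5.6, -1.8, -1.2]
width: 35.5
```

```bash
python3 m.py
```

```text
t 26.28 turn 82.14 deg  Mz 0.054 tau6 0.226 z 82.2 F [ 5.6 -1.8 -1.2] q6 -0.270
```

Request:
apply_moves(increments=[{"gripper": 0, "delta_pos": [0, 0, 0], "dr": [0.012, 0, 0]}, {"gripper": 0, "delta_pos": [0, 0, 0], "dr": [0.012, 0, 0]}, {"gripper": 0, "delta_pos": [0, 0, 0], "dr": [0.012, 0, 0]}, {"gripper": 0, "delta_pos": [0, 0, 0], "dr": [0.012, 0, 0]}, {"gripper": 0, "delta_pos": [0, 0, 0], "dr": [0, 0, 0]}])

```text
t: 26.7
ee_pos: [362.3, -306.6, 82.2]
orientation: [1.571, 0.926, -1.571]
ft_force: [5.6, -0.5, 0.5]
width: 36.0
```

```bash
python3 m.py
```

```text
t 26.70 turn 84.85 deg  Mz 0.241 tau6 0.480 z 82.2 F [ 5.6 -0.5  0.5] q6 -0.222
```

Request:
apply_moves(increments=[{"gripper": 0, "delta_pos": [0, 0, 0], "dr": [0.012, 0, 0]}, {"gripper": 0, "delta_pos": [0, 0, 0], "dr": [0.012, 0, 0]}, {"gripper": 0, "delta_pos": [0, 0, 0], "dr": [0.012, 0, 0]}, {"gripper": 0, "delta_pos": [0, 0, 0], "dr": [0.012, 0, 0]}, {"gripper": 0, "delta_pos": [0, 0, 0], "dr": [0, 0, 0]}])

```text
t: 27.12
ee_pos: [362.3, -306.6, 82.2]
orientation: [1.604, 0.894, -1.604]
ft_force: [4.3, -1.5, 0.7]
width: 35.5
```

```bash
python3 m.py
```

```text
t 27.12 turn 87.61 deg  Mz 0.202 tau6 0.365 z 82.2 F [ 4.3 -1.5  0.7] q6 -0.174
```

Request:
apply_moves(increments=[{"gripper": 0, "delta_pos": [0, 0, 0], "dr": [0.012, 0, 0]}, {"gripper": 0, "delta_pos": [0, 0, 0], "dr": [0.012, 0, 0]}, {"gripper": 0, "delta_pos": [0, 0, 0], "dr": [0.012, 0, 0]}, {"gripper": 0, "delta_pos": [0, 0, 0], "dr": [0.012, 0, 0]}, {"gripper": 0, "delta_pos": [0, 0, 0], "dr": [0, 0, 0]}])

```text
t: 27.53
ee_pos: [362.3, -306.5, 82.2]
orientation: [1.637, 0.861, -1.637]
ft_force: [4.4, -2.0, 0.2]
width: 35.3
```

```bash
python3 m.py
```

```text
t 27.53 turn 90.40 deg  Mz 0.110 tau6 0.202 z 82.2 F [ 4.4 -2.   0.2] q6 -0.126
```

Request:
apply_moves(increments=[{"gripper": 0, "delta_pos": [0, 0, 0], "dr": [0.012, 0, 0]}, {"gripper": 0, "delta_pos": [0, 0, 0], "dr": [0.012, 0, 0]}, {"gripper": 0, "delta_pos": [0, 0, 0], "dr": [0.012, 0, 0]}, {"gripper": 0, "delta_pos": [0, 0, 0], "dr": [0.012, 0, 0]}, {"gripper": 0, "delta_pos": [0, 0, 0], "dr": [0, 0, 0]}])

```text
t: 27.95
ee_pos: [362.3, -306.6, 82.2]
orientation: [1.67, 0.828, -1.67]
ft_force: [5.7, -1.9, -0.2]
width: 35.5
```

```bash
python3 m.py; python3 s.py
```

```text
t 27.95 turn 93.15 deg  Mz 0.035 tau6 0.150 z 82.2 F [ 5.7 -1.9 -0.2] q6 -0.078
27.95 [-0.727  0.453  2.047  0.     0.641 -0.078] [ 362.3 -306.6   82.2] r 474.6 az -0.702 zdir -2.2208 x [ 0. -0. -1.] F [ 5.7 -1.9 -0.2] M [-0.415 -0.639  0.035] w 35.543754055095086
to knob in tool cm [ 0.22 -0.07  0.04]
```

Click 4 came at about 90.5. Next is click 5, expected at about 108.3.

Request:
apply_moves(increments=[{"gripper": 0, "delta_pos": [0, 0, 0], "dr": [0.018, 0, 0]}, {"gripper": 0, "delta_pos": [0, 0, 0], "dr": [0.018, 0, 0]}, {"gripper": 0, "delta_pos": [0, 0, 0], "dr": [0.018, 0, 0]}, {"gripper": 0, "delta_pos": [0, 0, 0], "dr": [0.018, 0, 0]}, {"gripper": 0, "delta_pos": [0, 0, 0], "dr": [0, 0, 0]}])

```text
t: 28.37
ee_pos: [362.3, -306.6, 82.2]
orientation: [1.718, 0.776, -1.718]
ft_force: [4.6, -1.5, -0.0]
width: 35.7
```

```bash
python3 m.py
```

```text
t 28.37 turn 97.30 deg  Mz -0.071 tau6 0.229 z 82.2 F [ 4.6 -1.5 -0. ] q6 -0.005
```

Request:
apply_moves(increments=[{"gripper": 0, "delta_pos": [0, 0, 0], "dr": [0.012, 0, 0]}, {"gripper": 0, "delta_pos": [0, 0, 0], "dr": [0.012, 0, 0]}, {"gripper": 0, "delta_pos": [0, 0, 0], "dr": [0.012, 0, 0]}, {"gripper": 0, "delta_pos": [0, 0, 0], "dr": [0.012, 0, 0]}, {"gripper": 0, "delta_pos": [0, 0, 0], "dr": [0, 0, 0]}])

```text
t: 28.78
ee_pos: [362.3, -306.6, 82.2]
orientation: [1.75, 0.741, -1.75]
ft_force: [5.3, -1.5, 0.2]
width: 35.5
```

```bash
python3 m.py
```

```text
t 28.78 turn 100.01 deg  Mz 0.046 tau6 0.261 z 82.2 F [ 5.3 -1.5  0.2] q6 0.042
```

Request:
apply_moves(increments=[{"gripper": 0, "delta_pos": [0, 0, 0], "dr": [0.012, 0, 0]}, {"gripper": 0, "delta_pos": [0, 0, 0], "dr": [0.012, 0, 0]}, {"gripper": 0, "delta_pos": [0, 0, 0], "dr": [0.012, 0, 0]}, {"gripper": 0, "delta_pos": [0, 0, 0], "dr": [0.012, 0, 0]}, {"gripper": 0, "delta_pos": [0, 0, 0], "dr": [0, 0, 0]}])

```text
t: 29.2
ee_pos: [362.3, -306.6, 82.2]
orientation: [1.781, 0.704, -1.781]
ft_force: [4.5, -0.9, -1.0]
width: 35.8
```

```bash
python3 m.py
```

```text
t 29.20 turn 102.72 deg  Mz 0.317 tau6 0.474 z 82.2 F [ 4.5 -0.9 -1. ] q6 0.090
```

Request:
apply_moves(increments=[{"gripper": 0, "delta_pos": [0, 0, 0], "dr": [0.012, 0, 0]}, {"gripper": 0, "delta_pos": [0, 0, 0], "dr": [0.012, 0, 0]}, {"gripper": 0, "delta_pos": [0, 0, 0], "dr": [0.012, 0, 0]}, {"gripper": 0, "delta_pos": [0, 0, 0], "dr": [0.012, 0, 0]}, {"gripper": 0, "delta_pos": [0, 0, 0], "dr": [0, 0, 0]}])

```text
t: 29.62
ee_pos: [362.3, -306.6, 82.2]
orientation: [1.812, 0.667, -1.812]
ft_force: [5.0, -1.2, 0.4]
width: 35.7
```

```bash
python3 m.py
```

```text
t 29.62 turn 105.49 deg  Mz 0.219 tau6 0.371 z 82.2 F [ 5.  -1.2  0.4] q6 0.138
```

Request:
apply_moves(increments=[{"gripper": 0, "delta_pos": [0, 0, 0], "dr": [0.012, 0, 0]}, {"gripper": 0, "delta_pos": [0, 0, 0], "dr": [0.012, 0, 0]}, {"gripper": 0, "delta_pos": [0, 0, 0], "dr": [0.012, 0, 0]}, {"gripper": 0, "delta_pos": [0, 0, 0], "dr": [0.012, 0, 0]}, {"gripper": 0, "delta_pos": [0, 0, 0], "dr": [0, 0, 0]}])

```text
t: 30.03
ee_pos: [362.3, -306.6, 82.2]
orientation: [1.843, 0.628, -1.843]
ft_force: [4.6, -2.2, 0.2]
width: 35.4
```

```bash
python3 m.py
```

```text
t 30.03 turn 108.27 deg  Mz 0.033 tau6 0.208 z 82.2 F [ 4.6 -2.2  0.2] q6 0.186
```

Request:
apply_moves(increments=[{"gripper": 0, "delta_pos": [0, 0, 0], "dr": [0.012, 0, 0]}, {"gripper": 0, "delta_pos": [0, 0, 0], "dr": [0.012, 0, 0]}, {"gripper": 0, "delta_pos": [0, 0, 0], "dr": [0.012, 0, 0]}, {"gripper": 0, "delta_pos": [0, 0, 0], "dr": [0.012, 0, 0]}, {"gripper": 0, "delta_pos": [0, 0, 0], "dr": [0, 0, 0]}])

```text
t: 30.45
ee_pos: [362.3, -306.6, 82.2]
orientation: [1.874, 0.588, -1.873]
ft_force: [5.4, -0.8, 0.0]
width: 35.3
```

```bash
python3 m.py
```

```text
t 30.45 turn 111.02 deg  Mz -0.001 tau6 0.150 z 82.2 F [ 5.4 -0.8  0. ] q6 0.234
```

Click 5 came at about 108.5. The sixth is due at about 126.3, and I stop before 130.

Request:
apply_moves(increments=[{"gripper": 0, "delta_pos": [0, 0, 0], "dr": [0.018, 0, 0]}, {"gripper": 0, "delta_pos": [0, 0, 0], "dr": [0.018, 0, 0]}, {"gripper": 0, "delta_pos": [0, 0, 0], "dr": [0.018, 0, 0]}, {"gripper": 0, "delta_pos": [0, 0, 0], "dr": [0.018, 0, 0]}, {"gripper": 0, "delta_pos": [0, 0, 0], "dr": [0, 0, 0]}])

```text
t: 30.87
ee_pos: [362.3, -306.6, 82.2]
orientation: [1.919, 0.527, -1.919]
ft_force: [5.0, -2.5, -1.0]
width: 35.6
```

```bash
python3 m.py
```

```text
t 30.87 turn 115.18 deg  Mz 0.036 tau6 0.229 z 82.2 F [ 5.  -2.5 -1. ] q6 0.307
```

Request:
apply_moves(increments=[{"gripper": 0, "delta_pos": [0, 0, 0], "dr": [0.012, 0, 0]}, {"gripper": 0, "delta_pos": [0, 0, 0], "dr": [0.012, 0, 0]}, {"gripper": 0, "delta_pos": [0, 0, 0], "dr": [0.012, 0, 0]}, {"gripper": 0, "delta_pos": [0, 0, 0], "dr": [0.012, 0, 0]}, {"gripper": 0, "delta_pos": [0, 0, 0], "dr": [0, 0, 0]}])

```text
t: 31.28
ee_pos: [362.3, -306.6, 82.2]
orientation: [1.948, 0.486, -1.948]
ft_force: [5.4, -2.8, -0.8]
width: 35.3
```

```bash
python3 m.py
```

```text
t 31.28 turn 117.90 deg  Mz -0.007 tau6 0.187 z 82.2 F [ 5.4 -2.8 -0.8] q6 0.354
```

Request:
apply_moves(increments=[{"gripper": 0, "delta_pos": [0, 0, 0], "dr": [0.012, 0, 0]}, {"gripper": 0, "delta_pos": [0, 0, 0], "dr": [0.012, 0, 0]}, {"gripper": 0, "delta_pos": [0, 0, 0], "dr": [0.012, 0, 0]}, {"gripper": 0, "delta_pos": [0, 0, 0], "dr": [0.012, 0, 0]}, {"gripper": 0, "delta_pos": [0, 0, 0], "dr": [0, 0, 0]}])

```text
t: 31.7
ee_pos: [362.3, -306.6, 82.2]
orientation: [1.977, 0.443, -1.977]
ft_force: [6.0, -2.3, -0.6]
width: 35.9
```

```bash
python3 m.py
```

```text
t 31.70 turn 120.60 deg  Mz 0.314 tau6 0.464 z 82.2 F [ 6.  -2.3 -0.6] q6 0.402
```

Request:
apply_moves(increments=[{"gripper": 0, "delta_pos": [0, 0, 0], "dr": [0.012, 0, 0]}, {"gripper": 0, "delta_pos": [0, 0, 0], "dr": [0.012, 0, 0]}, {"gripper": 0, "delta_pos": [0, 0, 0], "dr": [0.012, 0, 0]}, {"gripper": 0, "delta_pos": [0, 0, 0], "dr": [0.012, 0, 0]}, {"gripper": 0, "delta_pos": [0, 0, 0], "dr": [0, 0, 0]}])

```text
t: 32.12
ee_pos: [362.3, -306.6, 82.2]
orientation: [2.006, 0.399, -2.005]
ft_force: [4.5, -2.5, -0.0]
width: 35.5
```

```bash
python3 m.py
```

```text
t 32.12 turn 123.36 deg  Mz 0.261 tau6 0.377 z 82.2 F [ 4.5 -2.5 -0. ] q6 0.450
```

Request:
apply_moves(increments=[{"gripper": 0, "delta_pos": [0, 0, 0], "dr": [0.01, 0, 0]}, {"gripper": 0, "delta_pos": [0, 0, 0], "dr": [0.01, 0, 0]}, {"gripper": 0, "delta_pos": [0, 0, 0], "dr": [0.01, 0, 0]}, {"gripper": 0, "delta_pos": [0, 0, 0], "dr": [0.01, 0, 0]}, {"gripper": 0, "delta_pos": [0, 0, 0], "dr": [0, 0, 0]}])

```text
t: 32.53
ee_pos: [362.3, -306.6, 82.2]
orientation: [2.029, 0.362, -2.029]
ft_force: [5.6, -1.6, -0.1]
width: 35.6
```

```bash
python3 m.py
```

```text
t 32.53 turn 125.67 deg  Mz 0.052 tau6 0.218 z 82.2 F [ 5.6 -1.6 -0.1] q6 0.490
```

Request:
apply_moves(increments=[{"gripper": 0, "delta_pos": [0, 0, 0], "dr": [0.01, 0, 0]}, {"gripper": 0, "delta_pos": [0, 0, 0], "dr": [0.01, 0, 0]}, {"gripper": 0, "delta_pos": [0, 0, 0], "dr": [0, 0, 0]}, {"gripper": 0, "delta_pos": [0, 0, 0], "dr": [0, 0, 0]}, {"gripper": 0, "delta_pos": [0, 0, 0], "dr": [0, 0, 0]}])

```text
t: 32.95
ee_pos: [362.3, -306.6, 82.2]
orientation: [2.041, 0.343, -2.04]
ft_force: [5.4, -0.9, -0.6]
width: 35.8
```

```bash
python3 m.py
```

```text
t 32.95 turn 126.80 deg  Mz 0.040 tau6 0.018 z 82.2 F [ 5.4 -0.9 -0.6] q6 0.510
```

Request:
apply_moves(increments=[{"gripper": 0, "delta_pos": [0, 0, 0], "dr": [0.012, 0, 0]}, {"gripper": 0, "delta_pos": [0, 0, 0], "dr": [0.012, 0, 0]}, {"gripper": 0, "delta_pos": [0, 0, 0], "dr": [0.012, 0, 0]}, {"gripper": 0, "delta_pos": [0, 0, 0], "dr": [0.012, 0, 0]}, {"gripper": 0, "delta_pos": [0, 0, 0], "dr": [0, 0, 0]}])

```text
t: 33.37
ee_pos: [362.3, -306.6, 82.2]
orientation: [2.069, 0.296, -2.068]
ft_force: [5.1, -2.0, 0.1]
width: 35.4
```

```bash
python3 m.py
```

```text
t 33.37 turn 129.59 deg  Mz -0.007 tau6 0.149 z 82.2 F [ 5.1 -2.   0.1] q6 0.559
```

Request:
apply_moves(increments=[{"gripper": 0, "delta_pos": [0, 0, 0], "dr": [0, 0, 0]}, {"gripper": 0, "delta_pos": [0, 0, 0], "dr": [0, 0, 0]}, {"gripper": 0, "delta_pos": [0, 0, 0], "dr": [0, 0, 0]}, {"gripper": 0, "delta_pos": [0, 0, 0], "dr": [0, 0, 0]}, {"gripper": 0, "delta_pos": [0, 0, 0], "dr": [0, 0, 0]}])

```text
t: 33.78
ee_pos: [362.3, -306.6, 82.2]
orientation: [2.069, 0.297, -2.068]
ft_force: [5.1, -2.2, -0.4]
width: 35.4
```

```bash
python3 m.py; python3 s.py
```

```text
t 33.78 turn 129.56 deg  Mz -0.059 tau6 -0.007 z 82.2 F [ 5.1 -2.2 -0.4] q6 0.558
33.7833 [-0.727  0.453  2.047  0.     0.641  0.558] [ 362.3 -306.6   82.2] r 474.6 az -0.702 zdir -2.8562 x [ 0. -0. -1.] F [ 5.1 -2.2 -0.4] M [-0.355 -0.615 -0.059] w 35.39685427013656
to knob in tool cm [ 0.22 -0.03  0.08]
```

Six clicks counted, resting in slack with no torque. Now lowering with the grip, watching Fz.

Request:
apply_moves(increments=[{"gripper": 0, "delta_pos": [0.15, 0, 0], "dr": [0, 0, 0]}, {"gripper": 0, "delta_pos": [0.15, 0, 0], "dr": [0, 0, 0]}, {"gripper": 0, "delta_pos": [0.15, 0, 0], "dr": [0, 0, 0]}, {"gripper": 0, "delta_pos": [0.15, 0, 0], "dr": [0, 0, 0]}, {"gripper": 0, "delta_pos": [0.1, 0, 0], "dr": [0, 0, 0]}])

```text
t: 34.2
ee_pos: [362.4, -306.6, 75.1]
orientation: [2.068, 0.298, -2.067]
ft_force: [4.5, -1.6, 4.2]
width: 35.4
```

```bash
python3 m.py
```

```text
t 34.20 turn 129.49 deg  Mz 0.042 tau6 -0.003 z 75.1 F [ 4.5 -1.6  4.2] q6 0.557
```

Request:
apply_moves(increments=[{"gripper": 0, "delta_pos": [0.05, 0, 0], "dr": [0, 0, 0]}, {"gripper": 0, "delta_pos": [0.05, 0, 0], "dr": [0, 0, 0]}, {"gripper": 0, "delta_pos": [0, 0, 0], "dr": [0, 0, 0]}, {"gripper": 0, "delta_pos": [0, 0, 0], "dr": [0, 0, 0]}, {"gripper": 0, "delta_pos": [0, 0, 0], "dr": [0, 0, 0]}])

```text
t: 34.62
ee_pos: [362.3, -306.6, 74.1]
orientation: [2.068, 0.298, -2.067]
ft_force: [5.3, -1.7, 1.8]
width: 35.3
```

```bash
python3 m.py
```

```text
t 34.62 turn 129.48 deg  Mz -0.013 tau6 -0.006 z 74.1 F [ 5.3 -1.7  1.8] q6 0.557
```

Request:
apply_moves(increments=[{"gripper": 0, "delta_pos": [0.05, 0, 0], "dr": [0, 0, 0]}, {"gripper": 0, "delta_pos": [0.05, 0, 0], "dr": [0, 0, 0]}, {"gripper": 0, "delta_pos": [0, 0, 0], "dr": [0, 0, 0]}, {"gripper": 0, "delta_pos": [0, 0, 0], "dr": [0, 0, 0]}, {"gripper": 0, "delta_pos": [0, 0, 0], "dr": [0, 0, 0]}])

```text
t: 35.03
ee_pos: [362.3, -306.6, 73.1]
orientation: [2.068, 0.298, -2.067]
ft_force: [4.3, -1.8, 2.1]
width: 35.7
```

Request:
apply_moves(increments=[{"gripper": 0, "delta_pos": [0.05, 0, 0], "dr": [0, 0, 0]}, {"gripper": 0, "delta_pos": [0.05, 0, 0], "dr": [0, 0, 0]}, {"gripper": 0, "delta_pos": [0, 0, 0], "dr": [0, 0, 0]}, {"gripper": 0, "delta_pos": [0, 0, 0], "dr": [0, 0, 0]}, {"gripper": 0, "delta_pos": [0, 0, 0], "dr": [0, 0, 0]}])

```text
t: 35.45
ee_pos: [362.4, -306.6, 72.7]
orientation: [2.068, 0.298, -2.067]
ft_force: [3.8, -0.7, 10.8]
width: 35.2
```

```bash
python3 m.py
```

```text
t 35.45 turn 129.48 deg  Mz 0.013 tau6 -0.006 z 72.7 F [ 3.8 -0.7 10.8] q6 0.557
```

Bottomed at z 72.7 with 11 N. A slight extra push, relax, release, back off and look.

Request:
apply_moves(increments=[{"gripper": 0, "delta_pos": [0.05, 0, 0], "dr": [0, 0, 0]}, {"gripper": 0, "delta_pos": [0, 0, 0], "dr": [0, 0, 0]}, {"gripper": 0, "delta_pos": [0, 0, 0], "dr": [0, 0, 0]}, {"gripper": 0, "delta_pos": [0, 0, 0], "dr": [0, 0, 0]}, {"gripper": 0, "delta_pos": [0, 0, 0], "dr": [0, 0, 0]}])

```text
t: 35.87
ee_pos: [362.4, -306.6, 72.6]
orientation: [2.068, 0.298, -2.067]
ft_force: [3.1, 0.2, 16.8]
width: 35.5
```

```bash
python3 m.py
```

```text
t 35.87 turn 129.48 deg  Mz -0.043 tau6 -0.006 z 72.6 F [ 3.1  0.2 16.8] q6 0.557
```

Request:
apply_moves(increments=[{"gripper": 0, "delta_pos": [-0.05, 0, 0], "dr": [0, 0, 0]}, {"gripper": 60, "delta_pos": [0, 0, 0], "dr": [0, 0, 0]}, {"gripper": 60, "delta_pos": [0, 0, 0], "dr": [0, 0, 0]}, {"gripper": 70, "delta_pos": [0, 0, 0], "dr": [0, 0, 0]}, {"gripper": 70, "delta_pos": [0, 0, 0], "dr": [0, 0, 0]}])

```text
t: 36.28
ee_pos: [361.1, -305.6, 71.5]
orientation: [2.066, 0.301, -2.071]
ft_force: [0.5, 0.1, -0.5]
width: 58.8
```

Request:
apply_moves(increments=[{"gripper": 70, "delta_pos": [-1, 0, 0], "dr": [0, 0, 0]}, {"gripper": 70, "delta_pos": [-2, 0, 0], "dr": [0, 0, 0]}, {"gripper": 70, "delta_pos": [-3, 0, 0], "dr": [0, 0, 0]}, {"gripper": 70, "delta_pos": [-3, 0, 0], "dr": [0, 0, 0]}, {"gripper": 70, "delta_pos": [-2, 0, 0], "dr": [0, 0, 0]}])

```text
t: 36.7
ee_pos: [362.4, -306.7, 184.9]
orientation: [2.068, 0.297, -2.066]
ft_force: [-0.6, -0.8, 1.0]
width: 61.5
```

```bash
python3 s.py; python3 - <<'E'
from h import *
from workcell import ctrl
d=ctrl.get_image("scene");w=cloud(d).reshape(-1,3)
r=np.hypot(w[:,0]-361.5,w[:,1]+306.5); k=(r<21)&(w[:,2]>58)&(w[:,2]<115)
print(k.sum(),np.histogram(w[k,2],np.arange(58,116,2)),np.percentile(w[k,2],[90,95,98]))
u,v=395,270;cv2.imwrite("pics/seven.png",cv2.resize(d["img"][v-75:v+75,u-100:u+100,::-1],(800,600),interpolation=2))
E
```

```text
36.7 [-0.727  0.269  1.992 -0.     0.879  0.557] [ 362.4 -306.7  184.9] r 474.7 az -0.702 zdir -2.8548 x [ 0.001 -0.001 -1.   ] F [-0.6 -0.8  1. ] M [-0.04   0.132 -0.035] w 61.51246949778163
to knob in tool cm [10.49 -0.05  0.09]
753 (array([ 76,  11,   6,  20,  18,  24,  16,  20,  19,  23,  16,  26,  17,
        26,  32,  97, 190, 110,   6,   0,   0,   0,   0,   0,   0,   0,
         0,   0]), array([ 58,  60,  62,  64,  66,  68,  70,  72,  74,  76,  78,  80,  82,
        84,  86,  88,  90,  92,  94,  96,  98, 100, 102, 104, 106, 108,
       110, 112, 114])) [92.39215165 92.98212564 93.73200704]
```

View pics/seven.png

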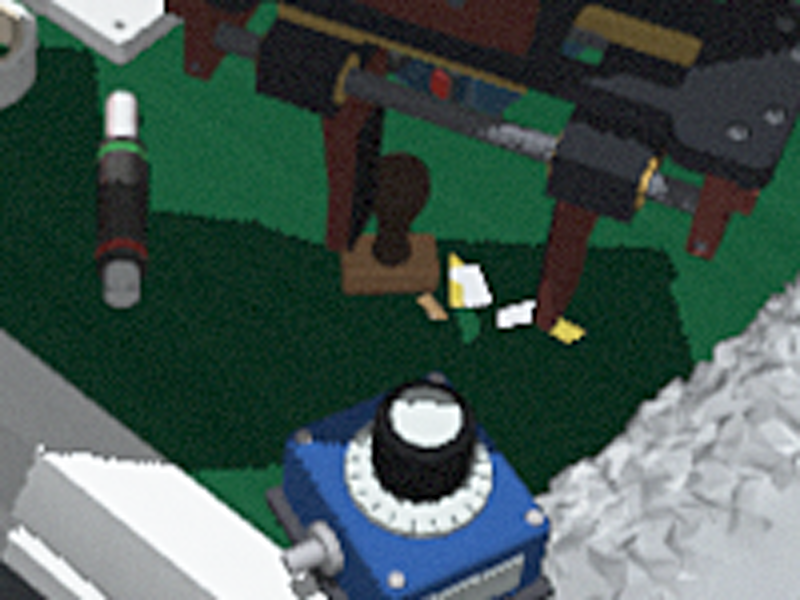

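Knob down, grip clear, stamp and plug gauge in place. I compare its height with the starting picture.

```bash
python3 - <<'E'
from h import *
from workcell import ctrl
new=[ctrl.get_image("scene") for _ in range(4)]
for d in [np.load("scene1.npz")]+new:
    w=cloud(d);im=d["img"]
    r=np.hypot(w[...,0]-361.5,w[...,1]+307); k=(r<10)&(w[...,2]>80)&(w[...,2]<115)
    c=(r<35)&(r>0)&(w[...,2]>55)&(w[...,2]<62)
    print(k.sum(),np.median(w[k][:,2]),w[k][:,2].mean(),"ring",np.median(w[c][:,2]))
E
```

```text
129 91.94468247343949 91.91793137637221 ring 58.40868547270925
130 92.09169906528791 91.99986038428165 ring 58.41587935834788
130 92.15824726306059 92.16429406633918 ring 58.29274752495753
129 92.15324182736254 92.12363635923543 ring 58.42748272901835
132 92.12085140640647 92.11712981411247 ring 58.39209564561957
```

```bash
python3 -c "
from workcell import ctrl
print(ctrl.close_job())"
```

```text
the job is handed in; nothing more can be done
None
```

I unlocked the gauge, turned it six clicks clockwise, pressed it down to lock, let go, and handed the job in at about 37 s. No verdict was reported.

**Counting the clicks:** I counted them from the wrist moment. Each one rose to about 0.32 N m and fell to zero, at roughly 36, 54, 72, 90, 108 and 126° of gripper turn. They were evenly 18° apart. I stopped at 129.5°, about 5° before the next bite.

**Last checks:**
- **Height:** the knob's cap is within about 0.2 mm of its starting height in the depth images.
- **Pressing force:** it bottomed at about 17 N, pushed down by the grip on its sides.
- **Release:** the gripper is open and about 11 cm above the knob, with no force on it.
- **Loose things:** the stamp and plug gauge look unmoved in the last picture. I did not measure them or the tape roll, but nothing went near the tape.

**One check that disagreed:** on the first grip the moment climbed to about 0.8 N m, well above the stated 0.45 N m, without dropping. The fingers slipped on the knob and the tool drifted about 2 mm. I let go, regrasped better centred and continued.

I never found the cause. I counted no click from that first grip, because the moment never fell away and the bite came back at once after the regrasp. The pin position itself could not be read, so the count of six rests on that reasoning.

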